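# Load the spacer warmer under its hot lid

## Robot

A 6-joint arm with a two-finger parallel gripper is mounted at the origin on the work surface. World frame = base frame: x ahead of the robot, y to its left, z up, the work surface at z = 0. Lengths are in m, angles in rad, forces in N, time in s.
With the tool pointing down it reaches from about 0.35 to 0.925 m from the base axis. Payload 6.4 kg.
Tool frame: the origin (TCP) lies midway between the tips of the shut fingers; the grasp point (between the pads) lies 19 mm behind it; z points along the fingers, y is the line along which they close (so a half turn about z gives the same grasp; the last joint's range is limited). The gripper opens to 94 mm and grips with 3 to 60 N. Pads are 16 mm wide; open, the fingers measure 119 mm over their backs; the gripper's body (75 mm by 177 mm) begins 78 mm behind the grasp point.
Start: joints at [-0.174, 0.245, 1.558, -0, 1.339, -0.174], TCP at [0.65, 0, 0.205] pointing down, gripper open.
Joint ranges: [-3.13, 3.13], [-1.02, 2.26], [0.13, 2.54], [-0.95, 4.09], [0.21, 2.88], [-2.74, 2.74]. Speed limits (rad/s): [2.57, 2.57, 3.14, 3.14, 3.14, 3.14].

## Interface

Orientations are given as a 3x3 rotation matrix whose columns are the frame's x, y, z axes.
In Python, from workcell import readout, cams, manip gives the robot as it stands.
- The arm moves only by the shell command python3 -m handwheel 'ROWS'. ROWS is JSON, a list of rows, each a list of 7 numbers: the gripper's target within -1 to 1 (shut at 1, half-way at 0, fully open at -1), then the shift along the tool's x, y, z in m, then the turn, a rotation vector about the tool's x, y, z in rad. A call has 1 to 20 rows; each row is the pose to reach, as a shift and turn from the pose commanded when the call began, along the tool's axes at that moment; what a row does not reach only later rows make up. A row lasts 1/12 s, in which the tool goes at most 41.7 mm and 7.16 degrees, less where a joint would pass 70% of its speed; a pose out of reach is approached as far as the arm can. A call with a gripper value outside its range is refused whole. The fingers move at their own pace and stop on an object; the grip force is fixed at half the most. Time passes only in rows, so rows that repeat a pose let the fingers close. It gives the time, the measured TCP pose, the force, the opening and the grip force at its end, in the units of the state.
- readout.sense(): the state, without advancing time (a new reading comes with each control period).
- cams.camera(name): name is "scene" or "side" or "wrist"; returns the picture (420x560x3 uint8, red, green, blue); there is no depth.
- cams.get_calibration(name): a dict with "fx", "fy", "cx", "cy" (pixels), "camera_from_world" (4x4, takes a point from world to camera coordinates). Camera axes: x right, y down, z forward; pixel columns grow to the right and rows downward; lengths in m; the calibration is good to about 2 mm. The wrist camera is an equidistant fisheye: a pixel r from the principal point sees the ray r / f radians off the axis. A picture is of the moment at which its call begins: read the wrist's pose just before it. get_calibration takes no time and is no camera call; for the wrist camera it gives the pose at the moment of the call.
- manip.sign_off(): hands the job in; it is judged then, once.
The state is a dict: "time": time; "joint_pos": joint angles; "joint_velocities": joint speeds; "tau": joint torques, N m; "ee_pos": TCP position; "tcp_rot": TCP orientation; "ft_force": force on the tool from outside, world axes, zero at the start; "ft_torque": the same for the moment, N m; "gripper_width": opening from 0.0 (shut) to 1.0 (fully open); "grasp_force": force on a finger pad.
Only numpy, scipy, OpenCV 4.12 (cv2) and the standard library are available. Lean on these libraries where they do the work, as an engineer would, in place of code of your own. Each camera call takes 0.05 s, during which the arm holds its last target. There are 200 camera calls.

## Task

The spacer warmer's lid is hot, so never touch it with the gripper: take the lid lifter from its stand, hook it under the lid's loop handle, lift the lid off level and set it flat on the cork rest, clear of the lifter. Then slide every spacer ring on the bench down over the upright mandrel in the middle of the warmer. Finally put the lid squarely back on the warmer with the lifter, never letting it tip, and hang the lifter back upright in its stand, leaving the grease jar, carton and screwdriver alone.

Things in the scene. Friction and masses are not known exactly. Their poses are not given: they have to be found in the camera images.
- warmer_rim (a point): the spacer warmer, fixed: an open round steel well standing on the bench, 160 outside diameter, 150 inside, 90 tall; the point is the centre of its mouth, level with the rim (z = 90). Its floor is 8 above the bench. A white control housing (50 x 90, 60 tall) is fixed to its outside, reaching from 83 to 133 along the point's +x
- mandrel_top (a point): top of the warmer's fixed upright mandrel, in the middle of the well: a steel shaft of 26 diameter rising from the floor of the well, tapering over its last 10 to 12 diameter at this point (z = 78, so 12 below the rim). Spacers slide down it with 4 play all round and stack up from the floor; four of them reach z = 72
- lid: the hot lid, loose, 0.4 to 0.6 kg: aluminium disc, 176 diameter, 8 thick, over a tapered plug 6 tall (138 diameter above, 124 below) that drops into the well. Origin at the centre of the plug's underside, z up; disc top at 14. Seated, the disc lies on the rim and the origin is 6 below the rim. Its loop handle is on top (see lid_loop), its centre of mass under the loop's middle
- lid_loop (a point): middle of the lid loop's straight top bar, on the bar's axis, 58 above the lid's origin (44 above the disc top). The bar is round, 8 thick, and runs along the lid's y axis; its two uprights stand at y = +44 and -44 from the middle, so the opening under it is 80 wide and 40 high. Same axes as the lid
- lifter_grip (a point): the lid lifter, loose, 0.18 kg, hanging upright in its stand at the start: the point is the centre of its wooden grip block (28 along x, 84 along y, 36 along z); best gripped across x. Axes: z up when upright, x the way its hook points. A steel shank plate (x from -14 to -8, 32 wide in y) goes down from the block to the hook foot (see lifter)
- lifter: the lifter's hook; origin under its flat foot, 80 below lifter_grip, same axes. Foot: x -14 to 16, 32 wide in y, 6 thick; at x 12 to 16 it ends in an upturned lip, top 14 above the origin. The lid's bar lies in the 20 wide trough between shank and lip. The lip passes under the bar as the lifter moves along +x with the origin 0 to 26 above the disc top; then it rises to take the bar
- stand_seat (a point): the lifter's fixed stand: two upright steel walls (70 long in x, 8 thick), 46 apart in y, on a 90 x 72 base; the point lies midway between the walls' tops (z = 75). The lifter drops in from above, shank and hook between the walls, and hangs by the ends of its grip block on them: its grip centre is then 18 above this point, its x along the stand's x or the other way
- rest_top (a point): centre of the upper face of the cork lid rest, fixed to the bench: a 200 x 200 plate, 10 thick; the lid lies on it on its plug, origin at this height
- spacer1_mid (a point): aluminium spacer ring, 60 outside diameter, 34 bore, 16 tall, lying flat on the bench at the start; the point is its centre (half-way up the bore, 8 above its underside), z up the bore. From two to four such rings are present in a run; absent ones have no pose
- spacer2_mid (a point): aluminium spacer ring, 60 outside diameter, 34 bore, 16 tall, lying flat on the bench at the start; the point is its centre (half-way up the bore, 8 above its underside), z up the bore. From two to four such rings are present in a run; absent ones have no pose
- spacer3_mid (a point): aluminium spacer ring, 60 outside diameter, 34 bore, 16 tall, lying flat on the bench at the start; the point is its centre (half-way up the bore, 8 above its underside), z up the bore. From two to four such rings are present in a run; absent ones have no pose
- spacer4_mid (a point): aluminium spacer ring, 60 outside diameter, 34 bore, 16 tall, lying flat on the bench at the start; the point is its centre (half-way up the bore, 8 above its underside), z up the bore. From two to four such rings are present in a run; absent ones have no pose
- grease: bystander: yellow jar of grease, 68 diameter, 85 tall, origin under its centre
- carton: bystander: cardboard carton 70 x 90 x 60, origin under its centre
- driver: bystander: screwdriver 200 long lying on the bench
There are look-alikes about, which are no part of the job. What is shaped like the part that bears spacer4_mid but orange or pink is not meant. Leave any red look-alike of the part that bears spacer1_mid alone.

How it is judged:
On the way, in this order (a step that is already met when the one before it is completed fails the run):
1. the lid hangs from the lifter, clear above the warmer and level (contact force between lifter and lid above 1 N and z of lid in the frame of warmer_rim above 0.005 m and angle between lid's own z axis and vertical below 0.3 rad), for 0.2 s.
2. the lid lies flat on the cork rest, free of the lifter (horizontal distance between lid and rest_top below 0.06 m and z of lid in the frame of rest_top below 0.004 m and angle between lid's own z axis and vertical below 0.04 rad and contact force between lifter and lid below 0.2 N), for 0.3 s.
3. every spacer is on the mandrel (horizontal distance between each of spacer1_mid, spacer2_mid, spacer3_mid, spacer4_mid and mandrel_top below 0.008 m and z of each of spacer1_mid, spacer2_mid, spacer3_mid, spacer4_mid in the frame of mandrel_top below -0.005 m), for 0.3 s.
4. the lid is seated on the warmer again, free of the lifter (horizontal distance between lid and warmer_rim below 0.012 m and z of lid in the frame of warmer_rim below -0.003 m and angle between lid's own z axis and vertical below 0.04 rad and contact force between lifter and lid below 0.2 N), for 0.3 s.
At the end, for the whole second after the job is handed in: every spacer present is around the mandrel, at least 5 mm below its top; the lid is seated level on the warmer (within 12 mm of its centre, tilt under 0.04 rad); the lifter hangs upright in its stand (within 25 mm of the middle, tilt under 0.12 rad), free of the lid, all at rest (all of step 3 and all of step 4 and horizontal distance between lifter_grip and stand_seat below 0.025 m and z of lifter_grip in the frame of stand_seat between 0.015 and 0.026 m and angle between lifter_grip's own z axis and vertical below 0.12 rad and linear speed of each of lifter, lid below 0.03 m/s); the robot touches nothing.
It fails at once if the gripper or arm touches the hot lid (contact force between any of the fingers, the arm and lid above 0.5 N).
It fails at once if the lid tips by more than 0.4 rad (angle between lid's own z axis and vertical above 0.4 rad).
It fails at once if a bystander (jar, carton, screwdriver) is shifted by more than 30 mm (distance of any of grease, carton, driver from where it was at the start of the episode above 0.03 m).
Of spacer1, spacer2, spacer3, spacer4 only 2 to 4 are there at a start; the rules pass over those that are not, and their reading is None.
At some moment in a run one of spacer1, spacer2, spacer3, spacer4 may be knocked a few centimetres aside while the robot is not near it.
It also fails if it takes over 210 s, if anything falls off the work surface, if the arm or the gripper's body presses on something with over 40 N, if the wrist force passes 120 N, or if a joint passes its speed limit or range.

## Working session

There is one attempt and no reset: what is moved stays moved. The work goes in short steps, Python scripts to look and compute and a shell command to move; the robot and the scene stay as the last step left them, time stands still between calls to the robot, and variables do not carry over. Pictures are saved under pics/ and viewed, at most 14 in all, crops included, and the job is handed in when it is done.

```bash
mkdir -p pics; ls
python3 - <<'E'
from workcell import readout, cams, manip
import cv2, numpy as np
s=readout.sense(); print(s)
for n in ['scene','side','wrist']:
    c=cams.get_calibration(n); print(n,{k:np.round(v,4).tolist() for k,v in c.items()})
    cv2.imwrite(f'pics/{n}0.png',cams.camera(n)[:,:,::-1])
E
```

```text
pics
{'time': 0.0, 'joint_pos': array([-1.74138727e-01,  2.45810675e-01,  1.55898373e+00, -1.50977042e-05,
        1.33871634e+00, -1.74097084e-01]), 'joint_velocities': array([ 2.73877816e-04, -2.57742097e-04,  2.15286821e-05,  7.40708010e-04,
        1.70203570e-05, -5.29384698e-04]), 'tau': array([ 8.38778797e-04, -4.15839279e+01, -3.14599335e+01,  6.84806099e-02,
        3.33599187e-02, -1.41738678e-04]), 'ee_pos': array([6.49402646e-01, 8.16472144e-05, 2.04363827e-01]), 'tcp_rot': array([[ 3.84573764e-05,  9.99998210e-01, -1.89163053e-03],
       [ 9.99999949e-01, -3.78561721e-05,  3.17858129e-04],
       [ 3.17785950e-04, -1.89164266e-03, -9.99998160e-01]]), 'ft_force': array([0.13434778, 0.2746546 , 0.31584624]), 'ft_torque': array([-0.01933509, -0.02033421, -0.04623362]), 'grasp_force': 0.0, 'gripper_width': 1.0052838480491568}
scene {'fx': 475.0412, 'fy': 475.0412, 'cx': 281.6929, 'cy': 212.577, 'camera_from_world': [[-0.2905, 0.9567, 0.0152, 0.164], [0.7835, 0.247, -0.5702, -0.3348], [-0.5493, -0.1538, -0.8213, 1.3745], [0.0, 0.0, 0.0, 1.0]]}
side {'fx': 422.2926, 'fy': 422.2926, 'cx': 276.0696, 'cy': 207.8455, 'camera_from_world': [[0.9539, -0.3002, -0.0043, -0.5095], [-0.1969, -0.6144, -0.764, 0.2016], [0.2267, 0.7296, -0.6452, 1.0092], [0.0, 0.0, 0.0, 1.0]]}
wrist {'fx': 325.1923, 'fy': 325.1923, 'cx': 280.8268, 'cy': 208.522, 'camera_from_world': [[1.0, 0.0, -0.0008, -0.6491], [0.0002, -0.9597, 0.281, -0.0294], [-0.0008, -0.281, -0.9597, 0.3917], [0.0, 0.0, 0.0, 1.0]]}
```

View images.

View pics/scene0.png

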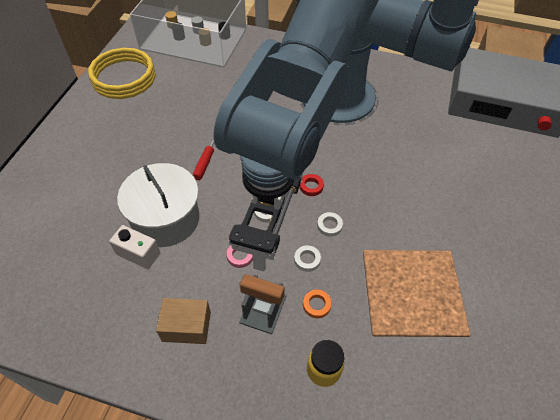

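View pics/side0.png

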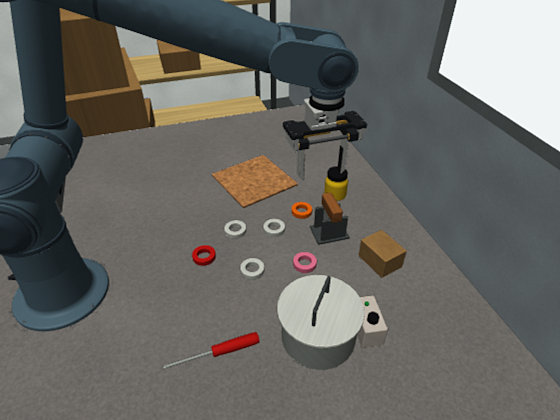

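Scene view: lid on the warmer (158,195), lifter in its stand (262,300), cork (415,292), silver rings at (330,223), (307,257) and one half hidden by the gripper (265,210). Side view: silver rings at (235,228), (274,226) and (252,267). The look-alikes are red (203,255), pink (305,262) and orange (302,210).

```bash
cat > h.py <<'E'
from workcell import readout, cams, manip
import cv2, numpy as np
def cal(n):
    c=cams.get_calibration(n); return c
def ray(n,c,u,v):
    x=(u-c['cx'])/c['fx']; y=(v-c['cy'])/c['fy']
    if n=='wrist':
        t=np.hypot(x,y); k=np.sin(t)/t if t>1e-9 else 1; d=np.array([x*k,y*k,np.cos(t)])
    else: d=np.array([x,y,1.])
    T=np.asarray(c['camera_from_world']); R=T[:3,:3]
    d=R.T@d; return -R.T@T[:3,3], d/np.linalg.norm(d)
def plane(n,c,u,v,z):
    o,d=ray(n,c,u,v); return o+d*(z-o[2])/d[2]
def tri(*rs):
    A=np.zeros((3,3));b=np.zeros(3)
    for o,d in rs:
        P=np.eye(3)-np.outer(d,d);A+=P;b+=P@o
    p=np.linalg.solve(A,b); return p,max(np.linalg.norm((np.eye(3)-np.outer(d,d))@(p-o)) for o,d in rs)
def proj(n,c,p):
    T=np.asarray(c['camera_from_world']); q=T[:3,:3]@p+T[:3,3]
    if n=='wrist':
        r=np.hypot(q[0],q[1]); t=np.arctan2(r,q[2]); q=np.array([q[0]/r*t,q[1]/r*t,1.])
    return np.array([c['cx']+c['fx']*q[0]/q[2],c['cy']+c['fy']*q[1]/q[2]])
def blobs(m,amin=60):
    m=m.astype(np.uint8)*255
    out=[]
    for k in cv2.findContours(m,cv2.RETR_EXTERNAL,cv2.CHAIN_APPROX_NONE)[0]:
        a=cv2.contourArea(k)
        if a>=amin and len(k)>5: out.append((a,cv2.fitEllipse(k),k))
    return sorted(out,key=lambda t:-t[0])
def grab(n,f=None):
    c=cal(n); im=cams.camera(n)
    if f: cv2.imwrite(f,im[:,:,::-1])
    return c,im,cv2.cvtColor(im,cv2.COLOR_RGB2HSV)
E
python3 - <<'E'
from h import *
for n in ['scene','side']:
    im=cv2.imread(f'pics/{n}0.png'); h=cv2.cvtColor(im,cv2.COLOR_BGR2HSV); H,S,V=[h[...,i].astype(int) for i in range(3)]
    c=cal(n)
    for nm,m,z in [('white',(S<40)&(V>165),.016),('cork',(H>5)&(H<18)&(S>90)&(V>110),.01),('dark',(V<45),.13)]:
        for a,e,k in blobs(m,80)[:12]:
            (u,v)=e[0]
            if v<120: continue
            print(n,nm,int(a),np.round(e[0],1),np.round(e[1],1),round(e[2]),cv2.boundingRect(k),np.round(plane(n,c,u,v,z),3))
E
```

```text
scene white 3617 [156.5 194.7] [58.  82.2] 73 (117, 163, 81, 64) [ 0.491 -0.338  0.016]
scene white 721 [131.8 240. ] [22.5 45.5] 110 (109, 225, 46, 31) [ 0.624 -0.335  0.016]
scene white 449 [307.2 256.3] [22.2 25.9] 97 (294, 245, 27, 23) [0.546 0.053 0.016]
scene white 382 [329.8 222.1] [19.9 24.5] 98 (318, 212, 25, 21) [0.442 0.08  0.016]
scene white 106 [261.6 305.7] [ 9.2 16.9] 104 (253, 300, 18, 12) [ 0.687 -0.007  0.016]
scene cork 7729 [414.  293.5] [ 93.9 115. ] 118 (363, 250, 108, 86) [0.562 0.294 0.01 ]
scene cork 2980 [ 46.3 404.1] [ 37. 163.] 99 (0, 373, 145, 47) [ 0.987 -0.325  0.01 ]
scene cork 1445 [181.8 315.4] [37.6 54.1] 86 (156, 298, 52, 36) [ 0.754 -0.157  0.01 ]
scene cork 569 [316.9 302.2] [25.7 28.3] 108 (303, 289, 29, 27) [0.643 0.101 0.01 ]
scene cork 467 [261.8 285.3] [12.7 54.6] 108 (240, 274, 44, 24) [ 0.64  -0.022  0.01 ]
scene dark 704 [267.  185.9] [31.4 47.7] 99 (243, 172, 51, 33) [ 0.469 -0.064  0.13 ]
scene dark 567 [328.8 357.1] [29.1 30.1] 20 (312, 340, 32, 35) [0.789 0.15  0.13 ]
scene dark 433 [307.2 149.9] [14.8 54.5] 23 (293, 122, 28, 54) [ 0.
[... 924 characters left out ...]
0, 45, 32) [ 0.798 -0.1    0.01 ]
side cork 247 [300.8 209.1] [15.7 20.5] 83 (291, 201, 22, 17) [0.642 0.104 0.01 ]
side cork 172 [331.9 202.6] [ 9.1 26.7] 146 (322, 193, 20, 20) [0.74  0.104 0.01 ]
side dark 5906 [177.6 125.1] [176.9 331. ] 122 (25, 0, 252, 130) [0.355 0.487 0.13 ]
side dark 5699 [ 56.1 214.1] [ 94.8 146.2] 2 (0, 123, 93, 179) [0.016 0.137 0.13 ]
side dark 948 [324.5 128.9] [36.7 72. ] 86 (283, 111, 84, 39) [0.796 0.319 0.13 ]
side dark 514 [330.  224.6] [28.5 34.6] 145 (314, 208, 33, 33) [ 0.636 -0.102  0.13 ]
side dark 238 [337.4 167.1] [18.  33.5] 3 (328, 146, 19, 36) [0.749 0.111 0.13 ]
side dark 91 [372.7 317.8] [10.5 11.4] 172 (367, 312, 12, 12) [ 0.61  -0.367  0.13 ]
```

View pics/wrist0.png

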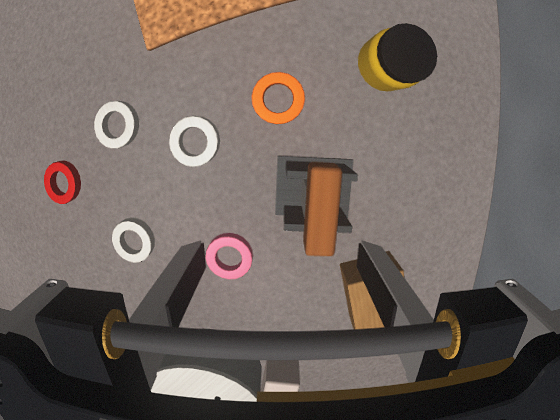

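Run:
```python
from h import *
ims={n:cv2.imread(f'pics/{n}0.png') for n in ['scene','side','wrist']}
C={n:cal(n) for n in ims}
# three silver rings, wrist + others
W=cv2.cvtColor(ims['wrist'],cv2.COLOR_BGR2HSV).astype(int)
for a,e,k in blobs((W[...,1]<40)&(W[...,2]>165),200): print('w',int(a),np.round(e[0],1),np.round(plane('wrist',C['wrist'],*e[0],.016),3))
def loop(n,x0,x1,y0,y1):
    g=ims[n][y0:y1,x0:x1].max(2); 
    k=max(blobs(g<70,20),key=lambda t:t[0])[2].reshape(-1,2)+[x0,y0]
    r=cv2.minAreaRect(k.astype(np.float32)); print(n,'loop hull',cv2.convexHull(k.astype(np.int32)).reshape(-1,2).tolist()); return k
loop('scene',138,180,155,215); loop('side',305,338,268,332)
B={n:cv2.cvtColor(ims[n],cv2.COLOR_BGR2HSV).astype(int) for n in ims}
for n,(x0,x1,y0,y1) in dict(scene=(235,290,268,306),side=(318,346,190,224),wrist=(295,348,158,262)).items():
    h=B[n][y0:y1,x0:x1]; b=blobs((h[...,0]>3)&(h[...,0]<20)&(h[...,1]>110),60)[0]
    print(n,'block',cv2.approxPolyDP(b[2],3,True).reshape(-1,2)+[x0,y0])
# contact sheet
o=[cv2.resize(ims['scene'][150:270,100:220],(400,400),interpolation=2),cv2.resize(ims['wrist'][140:270,255:385],(400,400),interpolation=2)]
cv2.imwrite('pics/sheet1.png',np.hstack(o))
```

```text
w 2194 [196.6 384.4] [ 0.511 -0.326  0.016]
w 1845 [192.7 141.1] [0.548 0.055 0.016]
w 1426 [113.6 124.4] [0.444 0.081 0.016]
w 1184 [130.9 241.6] [ 0.452 -0.071  0.016]
w 203 [276.3 386.6] [ 0.642 -0.322  0.016]
scene loop hull [[167, 205], [167, 207], [165, 207], [161, 195], [161, 194], [163, 193]]
side loop hull [[329, 277], [329, 283], [328, 291], [314, 325], [312, 325], [312, 319], [313, 311], [314, 308], [316, 303], [325, 282], [328, 276]]
scene block [[243 276]
 [242 292]
 [280 303]
 [282 286]]
side block [[324 193]
 [322 204]
 [331 221]
 [340 221]
 [339 205]
 [330 192]]
wrist block [[312 162]
 [308 165]
 [305 251]
 [309 255]
 [332 255]
 [341 171]
 [333 163]]
```

View pics/sheet1.png

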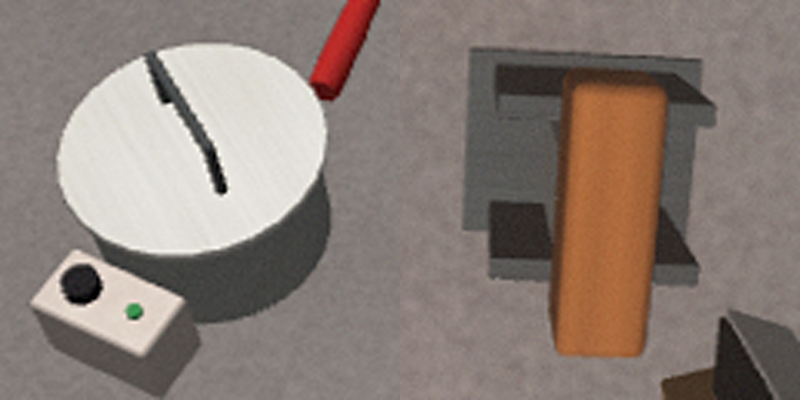

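Run:
```python
from h import *
C={n:cal(n) for n in ['scene','side','wrist']}
r=lambda n,u,v:ray(n,C[n],u,v)
A=tri(r('scene',145.5,167.5),r('side',314,307)); B=tri(r('scene',163,195),r('side',328,278))
print('loop ends',A,B, 'mid',(A[0]+B[0])/2, 'len',np.linalg.norm(A[0]-B[0]),np.arctan2(*(B[0]-A[0])[1::-1]))
print('lid centre by disc',plane('scene',C['scene'],156.8,194,.094), 'scene ellipse approx')
# rings
for s,d,w in [((307.2,256.3),(273.7,225.5),(192.7,141.1)),((329.8,222.1),(234.8,227.1),(113.6,124.4)),(None,(251.8,266.6),(130.9,241.6))]:
    rs=[r('side',*d),r('wrist',*w)]+([r('scene',*s)] if s else []); print('ring',tri(*rs))
# block
im=cv2.imread('pics/wrist0.png')
print('block tops 0.111:',[plane('wrist',C['wrist'],u,v,.111).round(3) for u,v in [(308,163),(337,166),(333,255),(306,254)]])
print('scene top', [plane('scene',C['scene'],u,v,.111).round(3) for u,v in [(243,276),(282,286)]])
print('block tri',tri(r('scene',282,286),r('side',330,192),r('wrist',337,165)),tri(r('scene',243,276),r('side',331,206),r('wrist',307,254)))
print('walltops',[plane('wrist',C['wrist'],255+u/400*130,140+v/400*130,.075).round(3) for u,v in [(497,66),(0,0)] ] )
f=lambda u,v:plane('wrist',C['wrist'],255+(u-400)/400*130,140+v/400*130,.075).round(3)
print([f(*p) for p in [(497,95),(715,103),(490,263),(697,268),(489,203),(497,66)]])
```

```text
loop ends (array([ 0.51033017, -0.32314664,  0.14670685]), np.float64(0.002514103657305486)) (array([ 0.56427567, -0.25980654,  0.14060811]), np.float64(0.0008499740316220791)) mid [ 0.53730292 -0.29147659  0.14365748] len 0.0834222957210677 0.8653276996143521
lid centre by disc [ 0.53728502 -0.29772128  0.094     ] scene ellipse approx
ring (array([0.54586991, 0.05441593, 0.01539821]), np.float64(0.0015884870296297942))
ring (array([0.44212273, 0.08081816, 0.01508556]), np.float64(0.0016978501866362883))
ring (array([ 0.44949865, -0.07173613,  0.01403361]), np.float64(0.0011648260878715688))
block tops 0.111: [array([0.672, 0.042, 0.111]), array([0.697, 0.04 , 0.111]), array([ 0.698, -0.043,  0.111]), array([ 0.672, -0.042,  0.111])]
scene top [array([ 0.679, -0.045,  0.111]), array([0.677, 0.033, 0.111])]
block tri (array([0.6905657 , 0.03568959, 0.11916361]), np.float64(0.009247167715703749)) (array([ 0.67448113, -0.037728  ,  0.12086393]), np.float64(0.009946963962952218))
walltops [array([0.787, 0.041, 0.075]), array([0.625, 0.059, 0.075])]
[array([0.655, 0.029, 0.075]), array([0.724, 0.027, 0.075]), array([ 0.653, -0.026,  0.075]), array([ 0.722, -0.028,  0.075]), array([ 0.652, -0.006,  0.075]), array([0.655, 0.038, 0.075])]
```

The crop shows the lid's loop bar from about (145,167) to (163,195) in the scene picture, and the lifter block sitting across the two stand walls. Next I look at the stand from the −x side to learn which way the hook points.

```bash
python3 -m handwheel '[[-1,-0.08,-0.12,0.08,0,0,0],[-1,-0.08,-0.12,0.08,0,0,0],[-1,-0.08,-0.12,0.08,0,0,0],[-1,-0.08,-0.12,0.08,0,0,0],[-1,-0.08,-0.12,0.08,0,0,0],[-1,-0.08,-0.12,0.08,0,0,0],[-1,-0.08,-0.12,0.08,0,0,0]]'
python3 - <<'E'
from h import *
c,im,h=grab('wrist','pics/w1.png'); c2,s,_=grab('scene','pics/s1.png')
np.save('c1.npy',c['camera_from_world'])
p=proj('wrist',c,np.array([.685,0,.08])); print(p)
u,v=p.astype(int); u=min(max(u,80),480);v=min(max(v,80),340)
cv2.imwrite('pics/sheet2.png',np.hstack([cv2.resize(im[v-80:v+80,u-80:u+80,::-1],(400,400),interpolation=2),cv2.resize(s[262:342,222:302,::-1],(400,400),interpolation=2)]))
E
```

```text
time: 0.73
ee_pos: [0.5309, -0.0802, 0.1262]
tcp_rot: [[0.0, 1.0, 0.002], [1.0, -0.0, -0.0], [-0.0, 0.002, -1.0]]
ft_force: [0.3, -0.4, -0.0]
gripper_width: 0.998
grasp_force: 0.0
[477.96220247 129.14502733]
```

View pics/sheet2.png

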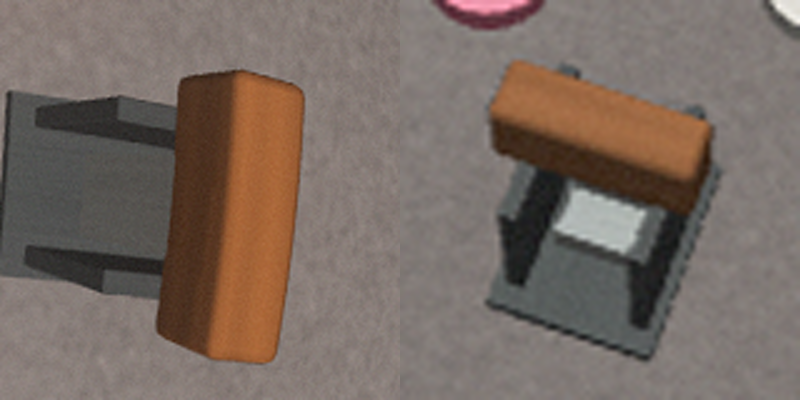

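The wrist crop (left) shows the stand base, walls and block. The scene crop (right) shows a bright plate with a darker front strip under the block. I test both hook directions against projected corner points.

Run:
```python
from h import *
ims={'wrist':cv2.imread('pics/w1.png'),'scene':cv2.imread('pics/s1.png')}
c=cal('wrist');c['camera_from_world']=np.load('c1.npy');C={'wrist':c,'scene':cal('scene')}
out=[]
for n,(x0,y0,w) in dict(wrist=(400,50,150),scene=(222,262,80)).items():
  for sg,col in [(1,(0,255,0)),(-1,(0,0,255))]:
    im=ims[n][y0:y0+w,x0:x0+w]; k=400/w
    im=cv2.resize(im,(400,400),interpolation=2); im=np.clip(im.astype(float)*1.5-20,0,255).astype(np.uint8)
    if n=='scene' or 1:
      g=np.array([.685,0,.013])
      for (xa,xb,z) in [(-.014,.016,.0),(.012,.016,.014),(-.014,-.008,.062),(-.014,-.014,0)]:
        q=[proj(n,C[n],g+[sg*x,y,z]) for x,y in [(xa,-.016),(xb,-.016),(xb,.016),(xa,.016)]]
        cv2.polylines(im,[((np.array(q)-[x0,y0]+.5)*k).astype(np.int32)],True,col,1)
    out.append(cv2.resize(im,(300,300)))
cv2.imwrite('pics/sheet3.png',np.vstack([np.hstack(out[:2]),np.hstack(out[2:])]))
```

```text
(no output)
```

View pics/sheet3.png

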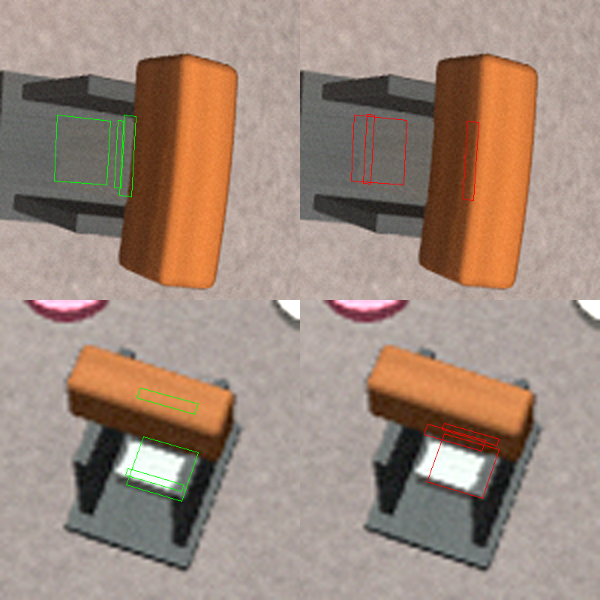

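Hook points to +x: the green overlay puts the lip on the dark strip and the bright foot behind it. I move above the block and take a second view of it.

```bash
python3 -m handwheel '[[-1,0,0,-0.06,0,0,0],[-1,0,0,-0.06,0,0,0],[-1,0.079,0.154,-0.06,0,0,0],[-1,0.079,0.154,-0.06,0,0,0],[-1,0.079,0.154,-0.06,0,0,0],[-1,0.079,0.154,-0.06,0,0,0],[-1,0.079,0.154,-0.06,0,0,0],[-1,0.079,0.154,-0.06,0,0,0]]'
python3 - <<'E'
from h import *
def top(im,c):
    h=cv2.cvtColor(im,cv2.COLOR_BGR2HSV).astype(int); m=(h[...,0]>3)&(h[...,0]<20)&(h[...,1]>110)&(h[...,2]>150)
    return m
for f,cc in [('w1',np.load('c1.npy')),('w2',None)]:
    c=cal('wrist')
    if cc is None: c,_,_=grab('wrist','pics/w2.png')
    else: c['camera_from_world']=cc
    im=cv2.imread(f'pics/{f}.png'); p=proj('wrist',c,np.array([.685,0,.1]))
    for a,e,k in blobs(top(im,c),300)[:6]:
        if cv2.pointPolygonTest(k,tuple(map(float,p)),True)>-40:
            r=cv2.minAreaRect(k); q=cv2.boxPoints(r); P=np.array([plane('wrist',c,*x,.111) for x in q]); print(f,int(a),np.round(P[:,:2],3).tolist(),P.mean(0).round(4), ray('wrist',c,*r[0]))
E
```

```text
time: 1.5
ee_pos: [0.6863, 0.001, 0.1854]
tcp_rot: [[-0.003, 1.0, 0.001], [1.0, 0.003, -0.0], [-0.0, 0.001, -1.0]]
ft_force: [-0.0, 0.6, -0.0]
gripper_width: 0.999
grasp_force: 0.0
w1 2629 [[0.672, -0.043], [0.675, 0.036], [0.701, 0.038], [0.698, -0.044]] [ 0.6863 -0.0032  0.111 ] (array([0.53023869, 0.00162231, 0.30536418]), array([ 0.62040628, -0.01968071, -0.78403362]))
w2 2473 [[0.672, -0.043], [0.675, 0.037], [0.699, 0.036], [0.697, -0.044]] [ 0.6856 -0.0032  0.111 ] (array([0.68548685, 0.0827931 , 0.36457657]), array([ 6.68878495e-04, -3.14968459e-01, -9.49101903e-01]))
```

```bash
python3 -m handwheel '[[-1,-0.004,0,0.04,0,0,0],[-1,-0.004,0,0.08,0,0,0],[-1,-0.004,0,0.095,0,0,0],[-1,-0.004,0,0.108,0,0,0],[-1,-0.004,0,0.108,0,0,0],[1,-0.004,0,0.108,0,0,0],[1,-0.004,0,0.108,0,0,0],[1,-0.004,0,0.108,0,0,0],[1,-0.004,0,0.108,0,0,0],[1,-0.004,0,0.108,0,0,0],[1,-0.004,0,0.108,0,0,0],[1,-0.004,0,0.108,0,0,0]]'
```

```text
time: 2.55
ee_pos: [0.6841, -0.005, 0.0778]
tcp_rot: [[-0.0, 1.0, 0.0], [1.0, 0.0, -0.0], [-0.0, 0.0, -1.0]]
ft_force: [-0.0, -0.2, 1.3]
gripper_width: 0.538
grasp_force: 0.0
```

```bash
python3 -m handwheel '[[1,0,0,0,0,0,0],[1,0,0,0,0,0,0],[1,0,0,0,0,0,0],[1,0,0,0,0,0,0],[1,0,0,0,0,0,0],[1,0,0,0,0,0,0],[1,0,0,0,0,0,0]]'
```

```text
time: 3.13
ee_pos: [0.6841, -0.005, 0.0774]
tcp_rot: [[-0.0, 1.0, 0.0], [1.0, 0.0, 0.0], [0.0, 0.0, -1.0]]
ft_force: [1.1, -0.2, -0.2]
gripper_width: 0.295
grasp_force: 29.8
```

```bash
python3 -m handwheel '[[1,0,0,-0.03,0,0,0],[1,0,0,-0.07,0,0,0],[1,0,0,-0.11,0,0,0],[1,0,0,-0.138,0,0,0],[1,0,0,-0.138,0,0,0],[1,-0.03,-0.03,-0.138,0,0,0.1],[1,-0.055,-0.06,-0.138,0,0,0.2],[1,-0.08,-0.087,-0.138,0,0,0.3],[1,-0.107,-0.115,-0.138,0,0,0.4],[1,-0.134,-0.144,-0.138,0,0,0.5],[1,-0.16,-0.173,-0.138,0,0,0.6],[1,-0.187,-0.202,-0.138,0,0,0.705],[1,-0.215,-0.231,-0.138,0,0,0.705],[1,-0.215,-0.231,-0.138,0,0,0.705],[1,-0.215,-0.231,-0.138,0,0,0.705]]'
python3 - <<'E'
from h import *
c,im,h=grab('wrist','pics/w3.png')
np.save('c3.npy',c['camera_from_world'])
print(readout.sense()['ee_pos'],[proj('wrist',c,np.array(p)).round() for p in [(.51,-.323,.142),(.564,-.26,.142)]])
E
```

```text
time: 4.38
ee_pos: [0.4512, -0.2208, 0.214]
tcp_rot: [[0.651, 0.759, -0.002], [0.759, -0.651, 0.002], [0.0, -0.002, -1.0]]
ft_force: [-0.4, -0.2, -2.3]
gripper_width: 0.298
grasp_force: 29.8
[ 0.45214484 -0.21994215  0.21424578] [array([405., 259.]), array([415., 167.])]
```

View pics/w3.png

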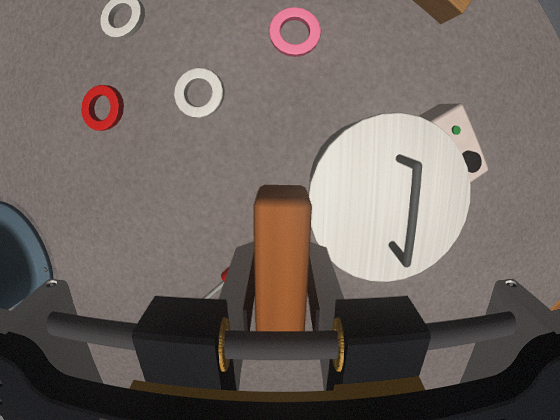

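The wrist view shows the loop bar from about (418,164) to (407,264) and the disc centred near (390,197).

Run:
```python
from h import *
im=cv2.imread('pics/w3.png'); c=cal('wrist'); c['camera_from_world']=np.load('c3.npy')
h=cv2.cvtColor(im,cv2.COLOR_BGR2HSV).astype(int)
m=(h[...,2]<110); m[:, :385]=0; m[:150]=0; m[275:]=0; m[:,428:]=0
k=blobs(m,100)[0][2]; ys,xs=np.where(cv2.drawContours(np.zeros(m.shape,np.uint8),[k],-1,1,-1)>0)
s=(ys>175)&(ys<250); # bar only
P=np.array([plane('wrist',c,np.median(xs[ys==y]),y,.142) for y in range(172,250)]); 
d=np.linalg.svd(P[:,:2]-P[:,:2].mean(0))[2][0]; d*=np.sign(d[1]); print('bar dir deg',np.degrees(np.arctan2(d[1],d[0])))
ends=[plane('wrist',c,u,v,.142)[:2] for u,v in [(cv2.boundingRect(k)[0],0)]] if 0 else None
t=[plane('wrist',c,418,162,.142)[:2],plane('wrist',c,407,266,.142)[:2]]; print(t,np.linalg.norm(t[0]-t[1]),'mid',(t[0]+t[1])/2)
C=cal('scene');S=cal('side')
print(tri(ray('wrist',c,418,164),ray('scene',C,163,195),ray('side',S,328,278)),tri(ray('wrist',c,407,263),ray('scene',C,145.5,167.5)))
m=((h[...,1]<45)&(h[...,2]>170)); m[:,:250]=0
# housing excluded by circle fit of contour in world at z=.098
k=cv2.convexHull(blobs(cv2.morphologyEx(m.astype(np.uint8),cv2.MORPH_OPEN,np.ones((15,15))),5000)[0][2]).reshape(-1,2)
Q=np.array([plane('wrist',c,*p,.098)[:2] for p in k]); 
from scipy.optimize import least_squares
r=least_squares(lambda x:np.hypot(*(Q-x[:2]).T)-x[2],[.537,-.295,.088],loss='soft_l1',f_scale=.001).x; print('disc',r)
s=readout.sense()['ee_pos'][:2]; u=np.array([d[1],-d[0]])
for mid in [(t[0]+t[1])/2,r[:2]]: print('ahead',(mid-s)@u,'along bar',(mid-s)@d)
```

```text
bar dir deg 46.591923653438194
[array([ 0.56849388, -0.25778933]), array([ 0.50807186, -0.33015214])] 0.09427192666324635 mid [ 0.53828287 -0.29397073]
(array([ 0.56560626, -0.25943014,  0.14130993]), np.float64(0.002060536205436093)) (array([ 0.50968553, -0.32693302,  0.14268035]), np.float64(0.00010880775659233043))
disc [ 0.53805046 -0.29284118  0.08717676]
ahead 0.11344906869064975 along bar 0.005413066127087139
ahead 0.11250401442737426 along bar 0.006073948175088816
```

```bash
python3 -m handwheel '[[1,-0.002,0.0,0.02,0,0,0],[1,-0.002,0,0.039,0,0,0],[1,-0.002,0,0.039,0,0,0],[1,-0.002,0.03,0.039,0,0,0],[1,-0.002,0.06,0.039,0,0,0],[1,-0.002,0.08,0.039,0,0,0],[1,-0.002,0.095,0.039,0,0,0],[1,-0.002,0.105,0.039,0,0,0],[1,-0.002,0.111,0.039,0,0,0],[1,-0.002,0.111,0.039,0,0,0],[1,-0.002,0.111,0.039,0,0,0]]'
python3 - <<'E'
from h import *
c,im,h=grab('wrist'); _,s,_=grab('scene'); _,t,_=grab('side')
f=lambda a,x,y,w,hh:cv2.resize(a[y:y+hh,x:x+w,::-1],(400,300),interpolation=2)
cv2.imwrite('pics/sheet4.png',np.vstack([np.hstack([f(im,160,80,320,240),f(s,90,120,160,120)]),f(t,255,240,160,120).repeat(1,1) if 0 else np.hstack([f(t,255,200,160,120),f(s,110,140,80,60)])]))
E
```

```text
time: 5.35
ee_pos: [0.5365, -0.2927, 0.1764]
tcp_rot: [[0.647, 0.762, -0.0], [0.762, -0.647, 0.001], [0.0, -0.001, -1.0]]
ft_force: [-0.4, 0.5, -1.7]
gripper_width: 0.301
grasp_force: 29.8
```

View pics/sheet4.png

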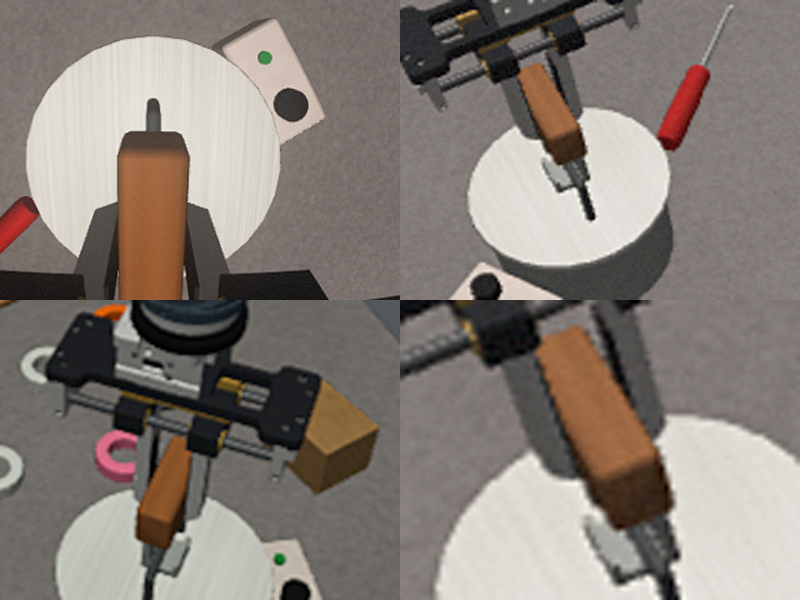

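The hook foot is under the bar and square to it. Lifting.

```bash
python3 -m handwheel '[[1,0,0,-0.012,0,0,0],[1,0,0,-0.02,0,0,0],[1,0,0,-0.025,0,0,0],[1,0,0,-0.03,0,0,0],[1,0,0,-0.035,0,0,0],[1,0,0,-0.045,0,0,0],[1,0,0,-0.055,0,0,0],[1,0,0,-0.065,0,0,0],[1,0,0,-0.075,0,0,0],[1,0,0,-0.075,0,0,0],[1,0,0,-0.075,0,0,0],[1,0,0,-0.075,0,0,0],[1,0,0,-0.075,0,0,0]]'
python3 - <<'E'
from h import *
c,im,h=grab('wrist'); _,s,_=grab('scene'); _,t,_=grab('side')
cv2.imwrite('pics/sheet5.png',np.hstack([cv2.resize(a[:,:,::-1],(266,200)) if 0 else cv2.resize(a[y:y+hh,x:x+w,::-1],(400,300)) for a,x,y,w,hh in [(s,70,70,240,180),(t,230,170,240,180)]]))
E
```

```text
time: 6.58
ee_pos: [0.5359, -0.2932, 0.2505]
tcp_rot: [[0.648, 0.762, -0.001], [0.762, -0.648, 0.001], [-0.0, -0.002, -1.0]]
ft_force: [-0.6, 0.6, -6.1]
gripper_width: 0.3
grasp_force: 29.8
```

View pics/sheet5.png

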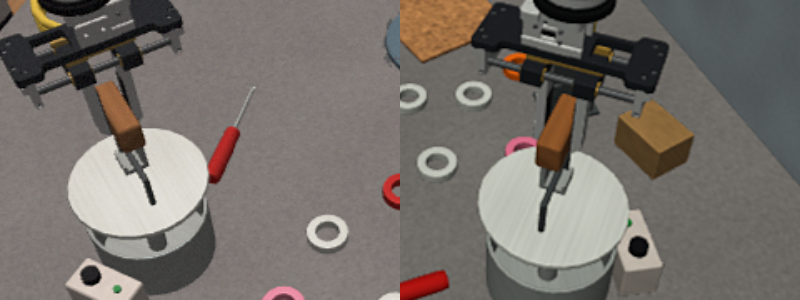

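Lid hangs level, clear of the well. Now to the cork in smooth steps.

```bash
python3 -m handwheel '[[1,0.002,-0.002,0,0,0,0],[1,0.005,-0.004,0,0,0,0],[1,0.010,-0.008,0,0,0,0],[1,0.016,-0.013,0,0,0,0],[1,0.023,-0.018,0,0,0,0],[1,0.031,-0.025,0,0,0,0],[1,0.040,-0.032,0,0,0,0],[1,0.050,-0.040,0,0,0,0],[1,0.062,-0.049,0,0,0,0],[1,0.073,-0.058,0,0,0,0],[1,0.085,-0.067,0,0,0,0],[1,0.096,-0.076,0,0,0,0],[1,0.107,-0.085,0,0,0,0],[1,0.119,-0.094,0,0,0,0],[1,0.130,-0.103,0,0,0,0],[1,0.142,-0.113,0,0,0,0],[1,0.153,-0.122,0,0,0,0],[1,0.165,-0.131,0,0,0,0],[1,0.176,-0.140,0,0,0,0],[1,0.187,-0.149,0,0,0,0]]' && python3 -m handwheel '[[1,0.012,-0.009,0,0,0,0],[1,0.024,-0.018,0,0,0,0],[1,0.036,-0.028,0,0,0,0],[1,0.048,-0.037,0,0,0,0],[1,0.061,-0.047,0,0,0,0],[1,0.074,-0.057,0,0,0,0],[1,0.087,-0.067,0,0,0,0],[1,0.100,-0.078,0,0,0,0],[1,0.113,-0.088,0,0,0,0],[1,0.126,-0.099,0,0,0,0],[1,0.139,-0.109,0,0,0,0],[1,0.152,-0.119,0,0,0,0],[1,0.165,-0.129,0,0,0,0],[1,0.178,-0.139,0,0,0,0],[1,0.191,-0.150,0,0,0,0],[1,0.204,-0.160,0,0,0,0],[1,0.217,-0.171,0,0,0,0],[1,0.228,-0.181,0,0,0,0],[1,0.238,-0.189,0,0,0,0],[1,0.247,-0.196,0,0,0,0]]' && python3 -m handwheel '[[1,0.006,-0.005,0,0,0,0],[1,0.012,-0.009,0,0,0,0],[1,0.017,-0.013,0,0,0,0],[1,0.02,-0.016,0,0,0,0],[1,0.022,-0.018,0,0,0,0],[1,0.022,-0.018,0,0,0,0],[1,0.022,-0.018,0,0,0,0],[1,0.022,-0.018,0,0,0,0]]'
python3 - <<'E'
from h import *
for n in ['scene','side']:
    im=cv2.imread(f'pics/{n}0.png'); h=cv2.cvtColor(im,cv2.COLOR_BGR2HSV).astype(int)
    m=(h[...,0]>3)&(h[...,0]<20)&(h[...,1]>80)&(h[...,2]>90)
    m=cv2.morphologyEx(m.astype(np.uint8),cv2.MORPH_CLOSE,np.ones((5,5)))
    for a,e,k in blobs(m,1800):
        p=plane(n,cal(n),*e[0],.01)
        if p[1]>.2 and p[0]<.7:
            q=cv2.approxPolyDP(cv2.convexHull(k),6,True).reshape(-1,2); P=np.array([plane(n,cal(n),*x,.01)[:2] for x in q]); print(n,P.round(3).tolist(),P.mean(0))
c,im,h=grab('wrist','pics/w6.png'); _,s,_=grab('scene','pics/s6.png'); 
cv2.imwrite('pics/sheet6.png',np.hstack([cv2.resize(im[:,:,::-1],(400,300)),cv2.resize(s[100:340,240:560,::-1],(400,300))]))
E
```

```text
time: 8.4
ee_pos: [0.5439, -0.0531, 0.2515]
tcp_rot: [[0.648, 0.762, 0.0], [0.762, -0.648, -0.0], [-0.0, 0.0, -1.0]]
ft_force: [0.2, 0.9, -5.9]
gripper_width: 0.292
grasp_force: 29.8
time: 10.07
ee_pos: [0.5544, 0.2621, 0.2514]
tcp_rot: [[0.648, 0.762, -0.0], [0.762, -0.648, -0.0], [-0.0, -0.0, -1.0]]
ft_force: [0.2, -0.9, -5.8]
gripper_width: 0.296
grasp_force: 29.8
time: 10.73
ee_pos: [0.5553, 0.2887, 0.2515]
tcp_rot: [[0.648, 0.761, -0.0], [0.761, -0.648, -0.0], [-0.0, 0.0, -1.0]]
ft_force: [-0.3, -0.2, -4.9]
gripper_width: 0.298
grasp_force: 29.8
scene [[0.433, 0.357], [0.618, 0.415], [0.677, 0.225], [0.492, 0.169]] [0.55483975 0.29160146]
scene [[-0.621, 0.354], [-0.661, 0.474], [-0.585, 0.622], [-0.347, 0.568], [-0.342, 0.346]] [-0.51134553  0.47291775]
side [[0.674, 0.226], [0.483, 0.17], [0.431, 0.361], [0.617, 0.412]] [0.55117689 0.29208985]
```

View pics/sheet6.png

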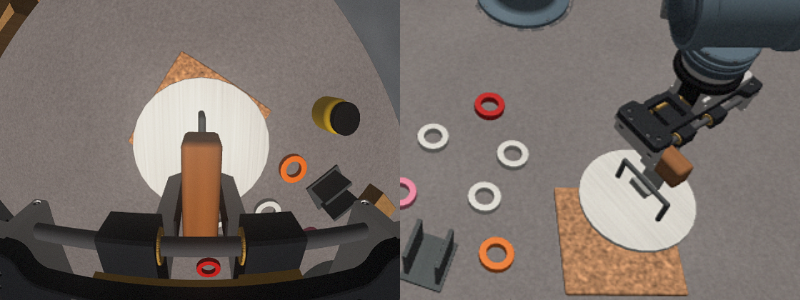

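```bash
python3 -m handwheel '[[1,0,0,0.005,0,0,0],[1,0,0,0.015,0,0,0],[1,0,0,0.027,0,0,0],[1,0,0,0.04,0,0,0],[1,0,0,0.053,0,0,0],[1,0,0,0.066,0,0,0],[1,0,0,0.079,0,0,0],[1,0,0,0.092,0,0,0],[1,0,0,0.103,0,0,0],[1,0,0,0.111,0,0,0],[1,0,0,0.117,0,0,0],[1,0,0,0.121,0,0,0],[1,0,0,0.124,0,0,0],[1,0,0,0.127,0,0,0],[1,0,0,0.13,0,0,0],[1,0,0,0.133,0,0,0],[1,0,0,0.136,0,0,0],[1,0,0,0.139,0,0,0],[1,0,0,0.142,0,0,0],[1,0,0,0.144,0,0,0]]' && python3 -m handwheel '[[1,0,0,0,0,0,0],[1,0,0,0,0,0,0],[1,0,0,0,0,0,0],[1,0,0,0,0,0,0],[1,0,0,0,0,0,0]]'
python3 - <<'E'
from h import *
c,im,h=grab('wrist'); _,s,_=grab('scene'); _,t,_=grab('side')
cv2.imwrite('pics/sheet7.png',np.hstack([cv2.resize(s[190:350,340:500,::-1],(400,400),interpolation=2),cv2.resize(t[90:220,180:310,::-1],(400,400),interpolation=2)]))
E
```

```text
time: 12.5
ee_pos: [0.5555, 0.2891, 0.1075]
tcp_rot: [[0.648, 0.762, 0.0], [0.762, -0.648, 0.0], [0.0, 0.0, -1.0]]
ft_force: [-1.1, -0.3, -0.2]
gripper_width: 0.295
grasp_force: 29.8
time: 12.92
ee_pos: [0.5554, 0.2891, 0.1077]
tcp_rot: [[0.648, 0.762, 0.0], [0.762, -0.648, 0.0], [0.0, 0.0, -1.0]]
ft_force: [0.7, -0.3, -2.0]
gripper_width: 0.298
grasp_force: 29.8
```

View pics/sheet7.png

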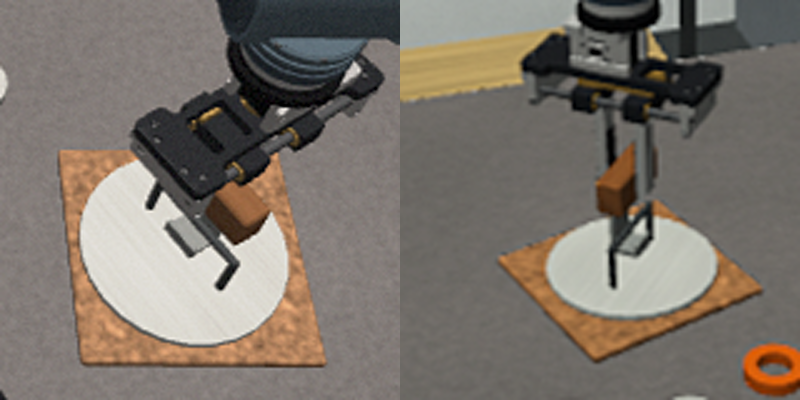

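Lid flat on the cork with the foot free of the bar. Backing out, raising, and going above the stand.

```bash
python3 -m handwheel '[[1,0,-0.01,0,0,0,0],[1,0,-0.03,0,0,0,0],[1,0,-0.06,0,0,0,0],[1,0,-0.09,0,0,0,0],[1,0,-0.09,0,0,0,0],[1,0,-0.09,-0.03,0,0,0],[1,0,-0.09,-0.07,0,0,0],[1,0,-0.09,-0.107,0,0,0],[1,0,-0.09,-0.107,0,0,0]]' && python3 -m handwheel '[[1,-0.012,0.03,0,0,0,-0.1],[1,-0.024,0.06,0,0,0,-0.2],[1,-0.035,0.095,0,0,0,-0.3],[1,-0.047,0.126,0,0,0,-0.4],[1,-0.059,0.158,0,0,0,-0.5],[1,-0.070,0.19,0,0,0,-0.6],[1,-0.082,0.22,0,0,0,-0.704],[1,-0.094,0.252,0,0,0,-0.704],[1,-0.105,0.284,0,0,0,-0.704],[1,-0.117,0.315,0,0,0,-0.704],[1,-0.129,0.346,0,0,0,-0.704],[1,-0.140,0.378,0,0,0,-0.704],[1,-0.140,0.378,0,0,0,-0.704],[1,-0.140,0.378,0,0,0,-0.704],[1,-0.140,0.378,0,0,0,-0.704]]'
python3 - <<'E'
from h import *
c,im,h=grab('wrist','pics/w8.png'); _,s,_=grab('scene','pics/s8.png'); _,t,_=grab('side','pics/d8.png')
cv2.imwrite('pics/sheet8.png',np.hstack([cv2.resize(im[:,:,::-1],(400,300)),cv2.resize(s[100:340,100:420,::-1],(400,300))]))
E
```

```text
time: 13.82
ee_pos: [0.4907, 0.3497, 0.2241]
tcp_rot: [[0.648, 0.762, 0.014], [0.762, -0.648, 0.007], [0.014, 0.007, -1.0]]
ft_force: [1.3, 0.9, 0.1]
gripper_width: 0.295
grasp_force: 29.8
time: 15.07
ee_pos: [0.6835, -0.0037, 0.2138]
tcp_rot: [[0.001, 1.0, -0.001], [1.0, -0.001, 0.001], [0.001, -0.001, -1.0]]
ft_force: [-1.4, -0.3, -0.8]
gripper_width: 0.292
grasp_force: 29.8
```

View pics/sheet8.png

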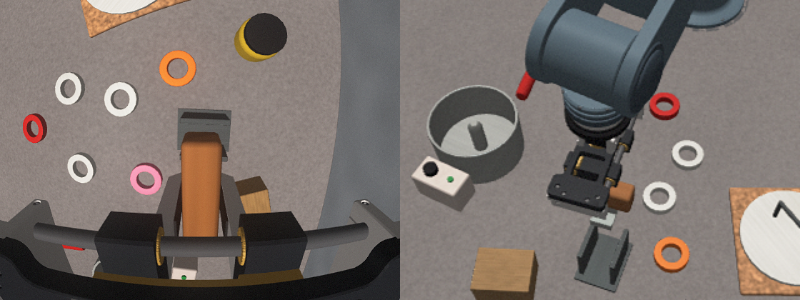

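```bash
python3 -m handwheel '[[1,0,0,0.03,0,0,0],[1,0,0,0.06,0,0,0],[1,0,0,0.085,0,0,0],[1,0,0,0.105,0,0,0],[1,0,0,0.118,0,0,0],[1,0,0,0.125,0,0,0],[1,0,0,0.13,0,0,0],[1,0,0,0.133,0,0,0],[1,0,0,0.136,0,0,0],[1,0,0,0.136,0,0,0],[1,0,0,0.136,0,0,0],[-1,0,0,0.136,0,0,0],[-1,0,0,0.136,0,0,0],[-1,0,0,0.136,0,0,0],[-1,0,0,0.136,0,0,0],[-1,0,0,0.136,0,0,0],[-1,0,0,0.136,0,0,0],[-1,0,0,0.136,0,0,0],[-1,0,0,0.136,0,0,0],[-1,0,0,0.136,0,0,0]]' && python3 -m handwheel '[[-1,0,0,0,0,0,0],[-1,0,0,-0.03,0,0,0],[-1,0,0,-0.07,0,0,0],[-1,0,0,-0.11,0,0,0],[-1,0,0,-0.13,0,0,0],[-1,0,0,-0.13,0,0,0],[-1,0,0,-0.13,0,0,0]]'
python3 - <<'E'
from h import *
C,im,h=grab('scene','pics/s9.png'); S,sd,hs=grab('side','pics/d9.png')
c,w,hw=grab('wrist','pics/w9.png'); np.save('c9.npy',c['camera_from_world'])
f=lambda h,a:[e[0] for _,e,k in blobs((h[...,1]<40)&(h[...,2]>165),a)]
for n,cc,hh,a in [('scene',C,h,200),('side',S,hs,150),('wrist',c,hw,300)]:
    print(n,[(np.round(p).tolist(),plane(n,cc,*p,.016)[:2].round(3).tolist()) for p in f(hh,a)])
m=(hw[...,0]>3)&(hw[...,0]<20)&(hw[...,1]>110)&(hw[...,2]>150)
for a,e,k in blobs(m,300):
    r=cv2.minAreaRect(k); P=np.array([plane('wrist',c,*x,.111)[:2] for x in cv2.boxPoints(r)]); print('orange',int(a),P.round(3).tolist(),P.mean(0).round(3))
E
```

```text
time: 16.88
ee_pos: [0.6839, -0.0042, 0.0784]
tcp_rot: [[0.001, 1.0, -0.0], [1.0, -0.001, 0.0], [0.0, -0.0, -1.0]]
ft_force: [0.0, -0.4, 0.3]
gripper_width: 0.893
grasp_force: 0.0
time: 17.47
ee_pos: [0.6847, -0.0043, 0.2102]
tcp_rot: [[0.001, 1.0, 0.003], [1.0, -0.001, -0.001], [-0.001, 0.003, -1.0]]
ft_force: [-0.3, -0.0, -0.3]
gripper_width: 0.999
grasp_force: 0.0
scene [([413.0, 290.0], [0.557, 0.29]), ([164.0, 203.0], [0.507, -0.309]), ([132.0, 240.0], [0.624, -0.335]), ([307.0, 256.0], [0.546, 0.053]), ([330.0, 222.0], [0.442, 0.08])]
side [([511.0, 61.0], [1.995, 0.831]), ([12.0, 63.0], [-0.33, 1.567]), ([199.0, 90.0], [0.494, 0.982]), ([256.0, 176.0], [0.559, 0.292]), ([370.0, 315.0], [0.662, -0.29]), ([138.0, 40.0], [0.28, 1.716]), ([252.0, 267.0], [0.448, -0.073]), ([282.0, 83.0], [0.855, 0.933]), ([265.0, 84.0], [0.781, 0.949]), ([235.0, 227.0], [0.441, 0.081]), ([274.0, 226.0], [0.544, 0.055]), ([283.0, 8.0], [1.228, 2.049])]
wrist [([167.0, 139.0], [0.548, 0.055]), ([93.0, 124.0], [0.445, 0.081]), ([110.0, 238.0], [0.452, -0.071]), ([164.0, 7.0], [0.545, 0.218]), ([254.0, 389.0], [0.638, -0.335])]
orange 2380 [[0.719, -0.077], [0.767, -0.065], [0.792, -0.134], [0.737, -0.148]] [ 0.754 -0.106]
orange 2174 [[0.67, -0.042], [0.672, 0.038], [0.696, 0.037], [0.695, -0.043]] [ 0.683 -0.003]
orange 2064 [[0.633, 0.119], [0.677, 0.118], [0.677, 0.074], [0.633, 0.075]] [0.655 0.096]
orange 1990 [[0.526, 0.199], [0.657, 0.18], [0.658, 0.135], [0.529, 0.148]] [0.593 0.165]
```

Lifter back in its stand at (0.683,−0.003). Three silver rings are present; red, pink and orange are look-alikes, and no fourth silver one shows. I pick the first at (0.546, 0.054), at scene pixel (307,256).

```bash
python3 -m handwheel '[[-1,0.015,-0.035,0,0,0,0],[-1,0.03,-0.07,0.0,0,0,0],[-1,0.045,-0.105,0.0,0,0,0],[-1,0.059,-0.138,0.03,0,0,0],[-1,0.059,-0.138,0.07,0,0,0],[-1,0.059,-0.138,0.11,0,0,0],[-1,0.059,-0.138,0.15,0,0,0],[-1,0.059,-0.138,0.15,0,0,0],[-1,0.059,-0.138,0.15,0,0,0]]'
python3 - <<'E'
from h import *
C,im,h=grab('scene'); c,w,hw=grab('wrist')
s=readout.sense(); print(s['ee_pos'])
x,y=180,100
cv2.imwrite('pics/sheet9.png',np.hstack([cv2.resize(w[60:360,130:430,::-1],(400,400)),cv2.resize(im[200:300,250:350,::-1],(400,400),interpolation=2)]))
for a,e,k in blobs((hw[...,1]<40)&(hw[...,2]>165),600): print(int(a),e[0],plane('wrist',c,*e[0],.016).round(4))
E
```

```text
time: 18.37
ee_pos: [0.5431, 0.0553, 0.0555]
tcp_rot: [[0.001, 1.0, -0.008], [1.0, -0.001, 0.001], [0.001, -0.008, -1.0]]
ft_force: [0.5, 0.3, 0.4]
gripper_width: 0.997
grasp_force: 0.0
[0.54738359 0.05477623 0.06024354]
4685 (282.6739807128906, 229.11021423339844) [0.5469 0.0562 0.016 ]
4035 (145.65365600585938, 195.12452697753906) [0.4448 0.0823 0.016 ]
2067 (301.9607849121094, 8.136143684387207) [0.56   0.2131 0.016 ]
```

View pics/sheet9.png

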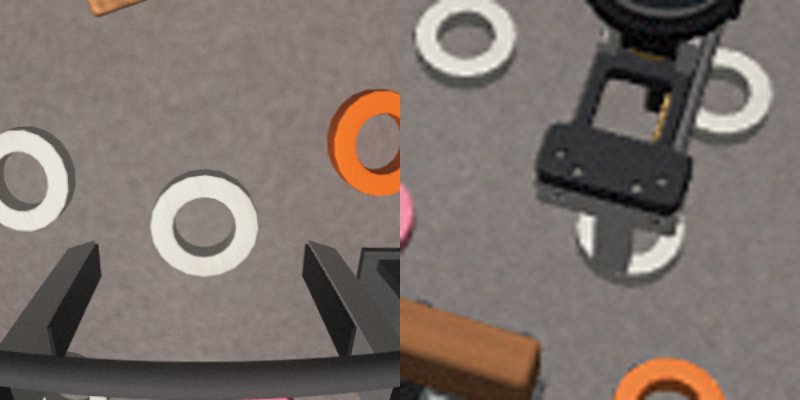

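Silver ring is centred between the fingers. Descend, close and lift.

```bash
python3 -m handwheel '[[-1,0.001,0,0.03,0,0,0],[-1,0.001,0,0.05,0,0,0],[-1,0.001,0,0.056,0,0,0],[-1,0.001,0,0.056,0,0,0],[1,0.001,0,0.056,0,0,0],[1,0.001,0,0.056,0,0,0],[1,0.001,0,0.056,0,0,0],[1,0.001,0,0.056,0,0,0],[1,0.001,0,0.056,0,0,0],[1,0.001,0,0.056,0,0,0],[1,0.001,0,0.056,0,0,0],[1,0.001,0,0.056,0,0,0],[1,0.001,0,0.04,0,0,0],[1,0.001,0,0.0,0,0,0],[1,0.001,0,-0.04,0,0,0],[1,0.001,0,-0.08,0,0,0],[1,0.001,0,-0.12,0,0,0],[1,0.001,0,-0.12,0,0,0],[1,0.001,0,-0.12,0,0,0]]'
python3 - <<'E'
from h import *
C,im,h=grab('scene','pics/s10.png');S,sd,_=grab('side','pics/d10.png')
# mandrel guess + rim ellipses
print(proj('scene',C,np.array([.538,-.293,.078])),proj('side',S,np.array([.538,-.293,.078])))
cv2.imwrite('pics/sheet10.png',np.hstack([cv2.resize(im[150:250,105:205,::-1],(400,400),interpolation=2),cv2.resize(sd[265:365,270:370,::-1],(400,400),interpolation=2)]))
E
```

```text
time: 20.05
ee_pos: [0.5475, 0.0558, 0.1809]
tcp_rot: [[0.001, 1.0, 0.005], [1.0, -0.001, -0.001], [-0.001, 0.005, -1.0]]
ft_force: [-0.1, 0.9, 0.1]
gripper_width: 0.637
grasp_force: 30.0
[160.03900087 199.07333727] [320.55500497 313.08123267]
```

View pics/sheet10.png

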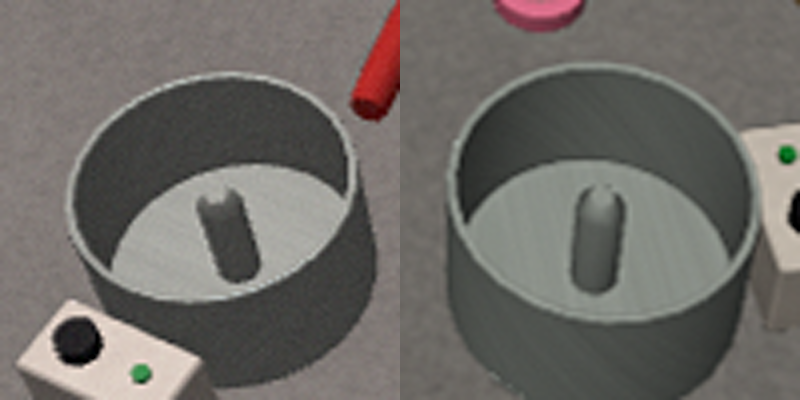

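```bash
python3 -m handwheel '[[1,-0.04,-0.014,0,0,0,0],[1,-0.08,-0.028,0,0,0,0],[1,-0.12,-0.042,0,0,0,0],[1,-0.16,-0.055,0,0,0,0],[1,-0.2,-0.07,0,0,0,0],[1,-0.24,-0.083,0,0,0,0],[1,-0.28,-0.097,0,0,0,0],[1,-0.32,-0.11,0,0,0,0],[1,-0.346,-0.12,0,0,0,0],[1,-0.346,-0.12,0,0,0,0],[1,-0.346,-0.12,0,0,0,0],[1,-0.346,-0.12,0,0,0,0]]'
python3 - <<'E'
from h import *
c,w,hw=grab('wrist','pics/w11.png'); np.save('c11.npy',c['camera_from_world']); print(readout.sense()['ee_pos'])
p=proj('wrist',c,np.array([.538,-.293,.078])); print(p); u,v=p.astype(int)
cv2.imwrite('pics/sheet11.png',np.hstack([cv2.resize(w[:,:,::-1],(400,300)),cv2.resize(w[v-60:v+60,u-80:u+80,::-1],(400,300),interpolation=2)]))
C=cal('scene');S=cal('side'); print(tri(ray('scene',C,159,197.5),ray('side',S,320,312.5)))
E
```

```text
time: 21.15
ee_pos: [0.4248, -0.2886, 0.1763]
tcp_rot: [[0.001, 1.0, -0.003], [1.0, -0.001, 0.003], [0.003, -0.003, -1.0]]
ft_force: [-0.2, -0.2, -0.4]
gripper_width: 0.637
grasp_force: 30.0
[ 0.42526712 -0.28831897  0.17672735]
[402.07533142 213.72290301]
(array([ 0.53661598, -0.29457608,  0.08213392]), np.float64(0.0007523123909099455))
```

View pics/sheet11.png

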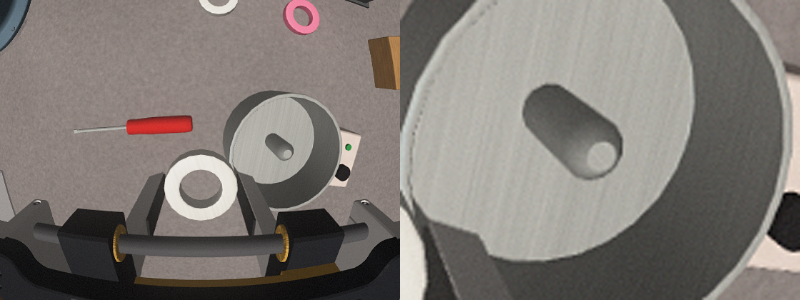

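Mandrel tip is at wrist pixel (402.8,215.8); the held ring sits near (281,262).

Run:
```python
from h import *
im=cv2.imread('pics/w11.png'); c=cal('wrist'); c['camera_from_world']=np.load('c11.npy')
C=cal('scene');S=cal('side'); 
print('plane',plane('wrist',c,402.8,215.8,.078), tri(ray('wrist',c,402.8,215.8),ray('scene',C,159,197.5),ray('side',S,320,312.5)))
h=cv2.cvtColor(im,cv2.COLOR_BGR2HSV); m=(h[...,1]<40)&(h[...,2]>165)
t=np.array([.42527,-.28832])
for a,e,k in blobs(m,1000):
    p=plane('wrist',c,*e[0],.1767+.013); print(int(a),np.round(e[0],1),np.round(e[1],1),'ring-tcp',p[:2]-t)
```

```text
plane [ 0.53897722 -0.29504463  0.078     ] (array([ 0.5369065 , -0.29421189,  0.08214294]), np.float64(0.0008421251415859023))
12247 [406.8 206.1] [139.9 169. ] ring-tcp [0.06973953 0.03413831]
7251 [280.6 262.3] [ 90.9 101.6] ring-tcp [-0.00072575  0.00124873]
```

```bash
python3 -m handwheel '[[1,-0.002,0.03,0,0,0,0],[1,-0.004,0.07,0,0,0,0],[1,-0.007,0.11,0,0,0,0],[1,-0.007,0.114,0,0,0,0],[1,-0.007,0.114,0.0,0,0,0],[1,-0.007,0.114,0.03,0,0,0],[1,-0.007,0.114,0.06,0,0,0],[1,-0.007,0.114,0.085,0,0,0],[1,-0.007,0.114,0.085,0,0,0],[1,-0.007,0.114,0.085,0,0,0]]'
python3 - <<'E'
from h import *
c,w,hw=grab('wrist'); C,s,_=grab('scene')
print(readout.sense()['ee_pos'])
cv2.imwrite('pics/sheet12.png',np.hstack([cv2.resize(w[150:330,180:380,::-1],(400,360),interpolation=2),cv2.resize(s[140:250,100:222,::-1],(400,360),interpolation=2)]))
for a,e,k in blobs((hw[...,1]<40)&(hw[...,2]>165),3000): print(int(a),np.round(e[0],1),plane('wrist',c,*e[0],readout.sense()['ee_pos'][2]+.013))
E
```

```text
time: 22.03
ee_pos: [0.5381, -0.2955, 0.0924]
tcp_rot: [[0.0, 1.0, -0.003], [1.0, -0.0, 0.002], [0.002, -0.003, -1.0]]
ft_force: [0.4, -0.2, -0.3]
gripper_width: 0.637
grasp_force: 30.0
[ 0.54027067 -0.29740038  0.09561617]
19822 [295.3 224.2] [ 0.54559474 -0.27017551  0.10861617]
7196 [280.6 262.1] [ 0.53778947 -0.29240102  0.10861617]
```

View pics/sheet12.png

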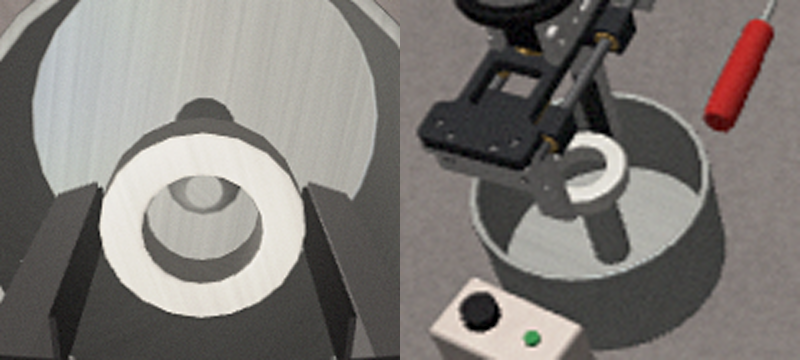

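The mandrel tip shows inside the bore at wrist pixel (282.5,245), with the ring's centre at (280.6,262). Comparing the two.

Run:
```python
from h import *
c=cal('wrist'); s=readout.sense(); print(s['ee_pos'],s['time'])
T=np.array(s['ee_pos']); print('tip',plane('wrist',c,282.5,245,.078),'ring',plane('wrist',c,280.6,262.1,T[2]+.013), 'ring bottom by TCP',T[2]-.003)
```

```text
[ 0.54027067 -0.29740038  0.09561617] 22.1333
tip [ 0.54118369 -0.29822527  0.078     ] ring [ 0.53986756 -0.2958323   0.10861617] ring bottom by TCP 0.09261616880767708
```

```bash
python3 -m handwheel '[[1,-0.002,0.001,0,0,0,0],[1,-0.002,0.001,0.01,0,0,0],[1,-0.002,0.001,0.02,0,0,0],[1,-0.002,0.001,0.03,0,0,0],[1,-0.002,0.001,0.04,0,0,0],[1,-0.002,0.001,0.05,0,0,0],[1,-0.002,0.001,0.06,0,0,0],[1,-0.002,0.001,0.07,0,0,0],[1,-0.002,0.001,0.07,0,0,0],[1,-0.002,0.001,0.07,0,0,0]]'
```

```text
time: 22.97
ee_pos: [0.5395, -0.298, 0.0215]
tcp_rot: [[0.001, 1.0, -0.003], [1.0, -0.001, 0.003], [0.003, -0.003, -1.0]]
ft_force: [-1.7, 4.5, -2.6]
gripper_width: 0.639
grasp_force: 30.0
```

```bash
python3 -m handwheel '[[1,0.001,0,0,0,0,0],[-0.6,0.001,0,0,0,0,0],[-0.6,0.001,0,0,0,0,0],[-0.6,0.001,0,0,0,0,0],[-0.6,0.001,0,0,0,0,0],[-0.6,0.001,0,0,0,0,0],[-0.6,0.001,0,-0.03,0,0,0],[-0.6,0.001,0,-0.07,0,0,0],[-0.6,0.001,0,-0.11,0,0,0],[-0.6,0.001,0,-0.15,0,0,0],[-0.6,0.001,0,-0.15,0,0,0],[-0.6,0.001,0,-0.15,0,0,0]]'
python3 - <<'E'
from h import *
c,w,hw=grab('wrist','pics/w13.png'); C,s,h=grab('scene','pics/s13.png'); S,d,hs=grab('side','pics/d13.png'); print(readout.sense()['ee_pos'])
f=lambda h,a:[e[0] for _,e,k in blobs((h[...,1]<40)&(h[...,2]>165),a)]
for n,cc,hh,a in [('scene',C,h,200),('side',S,hs,150),('wrist',c,hw,500)]:
    for p in f(hh,a):
        P=plane(n,cc,*p,.016)
        if .35<P[0]<.8 and abs(P[1])<.35: print(n,np.round(p).tolist(),P[:2].round(3).tolist())
cv2.imwrite('pics/sheet13.png',np.hstack([cv2.resize(w[:,:,::-1],(400,300)),cv2.resize(s[140:260,100:260,::-1],(400,300),interpolation=2)]))
E
```

```text
time: 23.97
ee_pos: [0.5424, -0.2995, 0.1774]
tcp_rot: [[0.001, 1.0, 0.006], [1.0, -0.001, -0.005], [-0.005, 0.006, -1.0]]
ft_force: [0.7, 0.7, 0.0]
gripper_width: 0.795
grasp_force: 0.0
[ 0.53973352 -0.2973714   0.1715484 ]
scene [413.0, 290.0] [0.557, 0.29]
scene [161.0, 208.0] [0.522, -0.311]
scene [132.0, 240.0] [0.624, -0.335]
scene [330.0, 222.0] [0.442, 0.08]
scene [266.0, 208.0] [0.45, -0.074]
side [250.0, 179.0] [0.537, 0.286]
side [370.0, 315.0] [0.662, -0.29]
side [252.0, 267.0] [0.448, -0.073]
side [235.0, 227.0] [0.441, 0.081]
side [320.0, 330.0] [0.54, -0.292]
wrist [288.0, 189.0] [0.55, -0.297]
```

View pics/sheet13.png

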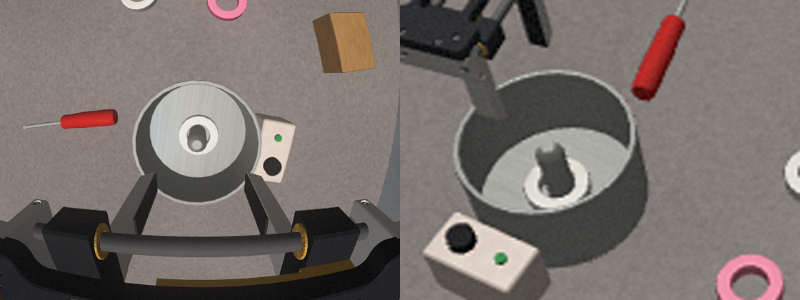

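Ring 1 sits at the foot of the mandrel. I have now viewed more than the 14 pictures allowed, so from here I view none and work by numbers only. Next ring is at (0.449,−0.073).

```bash
python3 -m handwheel '[[-0.6,0.03,-0.012,0,0,0,0],[-0.6,0.065,-0.026,0,0,0,0],[-0.6,0.1,-0.04,0,0,0,0],[-0.6,0.135,-0.055,0,0,0,0],[-0.6,0.17,-0.07,0,0,0,0],[-0.6,0.2,-0.082,0.02,0,0,0],[-0.6,0.225,-0.091,0.05,0,0,0],[-0.6,0.225,-0.091,0.08,0,0,0],[-0.6,0.225,-0.091,0.11,0,0,0],[-0.6,0.225,-0.091,0.11,0,0,0],[-0.6,0.225,-0.091,0.11,0,0,0],[-0.6,0.225,-0.091,0.11,0,0,0]]'
cat > ring.py <<'E'
from h import *
s=readout.sense(); c,w,hw=grab('wrist'); T=np.array(s['ee_pos']); print('tcp',T.round(4))
for a,e,k in blobs((hw[...,1]<40)&(hw[...,2]>165),1500):
    p=plane('wrist',c,*e[0],.016); print(int(a),np.round(e[0],1),np.round(e[1]),p[:2].round(4),'minus tcp',(p-T)[:2].round(4))
E
python3 ring.py
```

```text
time: 25.12
ee_pos: [0.4503, -0.0733, 0.0641]
tcp_rot: [[0.001, 1.0, 0.0], [1.0, -0.001, -0.0], [-0.0, 0.0, -1.0]]
ft_force: [-0.0, -1.0, 0.2]
gripper_width: 0.8
grasp_force: 0.0
tcp [ 0.4503 -0.0733  0.0641]
4519 [281.1 225.2] [74. 78.] [ 0.4503 -0.071 ] minus tcp [-0.      0.0023]
2174 [270.3  21.5] [61. 80.] [0.443  0.0763] minus tcp [-0.0073  0.1496]
```

```bash
python3 -m handwheel '[[-0.6,0.001,0,0.03,0,0,0],[-0.6,0.001,0,0.055,0,0,0],[-0.6,0.001,0,0.061,0,0,0],[-0.6,0.001,0,0.061,0,0,0],[1,0.001,0,0.061,0,0,0],[1,0.001,0,0.061,0,0,0],[1,0.001,0,0.061,0,0,0],[1,0.001,0,0.061,0,0,0],[1,0.001,0,0.061,0,0,0],[1,0.001,0,0.061,0,0,0],[1,0.001,0,0.061,0,0,0],[1,0.001,0,0.04,0,0,0],[1,0.001,0,0.0,0,0,0],[1,0.001,0,-0.04,0,0,0],[1,0.001,0,-0.08,0,0,0],[1,0.001,0,-0.11,0,0,0],[1,0.001,0,-0.11,0,0,0],[1,0.001,0,-0.11,0,0,0]]'
cat > held.py <<'E'
from h import *
s=readout.sense(); c,w,hw=grab('wrist'); T=np.array(s['ee_pos']); print('tcp',T.round(4))
for a,e,k in blobs((hw[...,1]<40)&(hw[...,2]>165),5000):
    p=plane('wrist',c,*e[0],T[2]+.013); print(int(a),np.round(e[0],1),np.round(e[1]),'minus tcp',(p-T)[:2].round(4))
E
python3 held.py
```

```text
time: 26.67
ee_pos: [0.451, -0.0724, 0.1755]
tcp_rot: [[0.001, 1.0, 0.004], [1.0, -0.001, -0.002], [-0.002, 0.004, -1.0]]
ft_force: [-1.3, -0.1, -1.0]
gripper_width: 0.639
grasp_force: 30.0
tcp [ 0.451  -0.0724  0.1755]
7240 [280.7 259.2] [ 91. 101.] minus tcp [-0.0004  0.0034]
```

```bash
python3 -m handwheel '[[1,-0.035,0.014,0,0,0,0],[1,-0.07,0.028,0,0,0,0],[1,-0.105,0.042,0,0,0,0],[1,-0.14,0.055,0,0,0,0],[1,-0.175,0.069,0,0,0,0],[1,-0.21,0.083,0,0,0,0],[1,-0.225,0.089,0,0,0,0],[1,-0.225,0.089,0,0,0,0],[1,-0.225,0.089,0.03,0,0,0],[1,-0.225,0.089,0.06,0,0,0],[1,-0.225,0.089,0.08,0,0,0],[1,-0.225,0.089,0.09,0,0,0],[1,-0.225,0.089,0.1,0,0,0],[1,-0.225,0.089,0.11,0,0,0],[1,-0.225,0.089,0.11,0,0,0],[1,-0.225,0.089,0.11,0,0,0]]'; python3 -c "
from h import *
print(readout.sense()['ft_force'],readout.sense()['ee_pos'])"
```

```text
time: 28.05
ee_pos: [0.5388, -0.2969, 0.0637]
tcp_rot: [[0.001, 1.0, 0.0], [1.0, -0.001, -0.0], [-0.0, 0.0, -1.0]]
ft_force: [-0.0, -0.1, -0.8]
gripper_width: 0.635
grasp_force: 30.0
[-0.02292664 -0.11434357 -0.78715594] [ 0.53877003 -0.29693792  0.06365093]
```

```bash
python3 -m handwheel '[[1,0,0,0.01,0,0,0],[1,0,0,0.02,0,0,0],[1,0,0,0.028,0,0,0],[1,0,0,0.028,0,0,0],[1,0,0,0.028,0,0,0],[-0.6,0,0,0.028,0,0,0],[-0.6,0,0,0.028,0,0,0],[-0.6,0,0,0.028,0,0,0],[-0.6,0,0,0.028,0,0,0],[-0.6,0,0,0.028,0,0,0],[-0.6,0,0,0.0,0,0,0],[-0.6,0,0,-0.04,0,0,0],[-0.6,0,0,-0.08,0,0,0],[-0.6,0,0,-0.11,0,0,0],[-0.6,0,0,-0.11,0,0,0],[-0.6,0,0,-0.11,0,0,0]]'
cat > look.py <<'E'
from h import *
T=np.array(readout.sense()['ee_pos']); print('tcp',T.round(4))
for n,a in [('scene',150),('side',100),('wrist',300)]:
    c,im,h=grab(n)
    for A,e,k in blobs((h[...,1]<40)&(h[...,2]>165),a):
        P=plane(n,c,*e[0],.016)
        if .3<P[0]<.85 and -.4<P[1]<.35: print(n,int(A),np.round(e[0]).tolist(),np.round(e[1]).tolist(),P[:2].round(3).tolist())
E
python3 look.py
```

```text
time: 29.38
ee_pos: [0.5398, -0.2979, 0.1762]
tcp_rot: [[0.001, 1.0, 0.004], [1.0, -0.001, -0.003], [-0.003, 0.004, -1.0]]
ft_force: [-0.3, -0.1, -1.3]
gripper_width: 0.796
grasp_force: 0.0
tcp [ 0.5398 -0.2979  0.1762]
scene 4725 [413.0, 290.0] [70.0, 86.0] [0.557, 0.29]
scene 1123 [161.0, 207.0] [28.0, 58.0] [0.521, -0.311]
scene 720 [132.0, 240.0] [23.0, 46.0] [0.624, -0.335]
scene 382 [330.0, 222.0] [20.0, 25.0] [0.442, 0.08]
side 822 [250.0, 179.0] [25.0, 49.0] [0.537, 0.285]
side 669 [370.0, 315.0] [22.0, 44.0] [0.662, -0.29]
side 212 [319.0, 326.0] [21.0, 25.0] [0.544, -0.282]
side 212 [235.0, 227.0] [13.0, 20.0] [0.441, 0.081]
wrist 18241 [294.0, 194.0] [135.0, 214.0] [0.551, -0.297]
```

```bash
python3 -m handwheel '[[-0.6,0.038,-0.01,0,0,0,0],[-0.6,0.076,-0.02,0,0,0,0],[-0.6,0.114,-0.029,0,0,0,0],[-0.6,0.152,-0.039,0,0,0,0],[-0.6,0.19,-0.049,0,0,0,0],[-0.6,0.228,-0.059,0,0,0,0],[-0.6,0.266,-0.068,0,0,0,0],[-0.6,0.304,-0.078,0,0,0,0],[-0.6,0.342,-0.088,0,0,0,0],[-0.6,0.378,-0.097,0,0,0,0],[-0.6,0.378,-0.097,0.03,0,0,0],[-0.6,0.378,-0.097,0.07,0,0,0],[-0.6,0.378,-0.097,0.115,0,0,0],[-0.6,0.378,-0.097,0.115,0,0,0],[-0.6,0.378,-0.097,0.115,0,0,0],[-0.6,0.378,-0.097,0.115,0,0,0]]'; python3 ring.py
```

```text
time: 30.87
ee_pos: [0.4424, 0.0809, 0.0592]
tcp_rot: [[0.001, 1.0, -0.0], [1.0, -0.001, 0.0], [0.0, -0.0, -1.0]]
ft_force: [-0.9, 0.6, 0.2]
gripper_width: 0.801
grasp_force: 0.0
tcp [0.4424 0.0809 0.0592]
9371 [445.7  29.4] [ 73. 195.] [0.5639 0.2348] minus tcp [0.1215 0.1539]
4672 [281.9 228.1] [75. 80.] [0.443  0.0827] minus tcp [0.0006 0.0018]
```

```bash
python3 -m handwheel '[[-0.6,0.002,0,0.03,0,0,0],[-0.6,0.002,0,0.05,0,0,0],[-0.6,0.002,0,0.056,0,0,0],[-0.6,0.002,0,0.056,0,0,0],[1,0.002,0,0.056,0,0,0],[1,0.002,0,0.056,0,0,0],[1,0.002,0,0.056,0,0,0],[1,0.002,0,0.056,0,0,0],[1,0.002,0,0.056,0,0,0],[1,0.002,0,0.056,0,0,0],[1,0.002,0,0.056,0,0,0],[1,0.002,0,0.04,0,0,0],[1,0.002,0,0.0,0,0,0],[1,0.002,0,-0.04,0,0,0],[1,0.002,0,-0.08,0,0,0],[1,0.002,0,-0.115,0,0,0],[1,0.002,0,-0.115,0,0,0],[1,0.002,0,-0.115,0,0,0]]'; python3 held.py
```

```text
time: 32.42
ee_pos: [0.4435, 0.083, 0.176]
tcp_rot: [[0.001, 1.0, 0.006], [1.0, -0.001, -0.0], [-0.0, 0.006, -1.0]]
ft_force: [-0.2, 0.3, -1.4]
gripper_width: 0.629
grasp_force: 30.0
tcp [0.4435 0.083  0.176 ]
9770 [388.6  37.2] [ 86. 165.] minus tcp [0.0561 0.1261]
7154 [280.7 262.2] [ 90. 101.] minus tcp [-0.0004  0.0015]
```

```bash
python3 -m handwheel '[[1,-0.038,0.01,0,0,0,0],[1,-0.076,0.019,0,0,0,0],[1,-0.114,0.029,0,0,0,0],[1,-0.152,0.039,0,0,0,0],[1,-0.19,0.048,0,0,0,0],[1,-0.228,0.058,0,0,0,0],[1,-0.266,0.068,0,0,0,0],[1,-0.304,0.077,0,0,0,0],[1,-0.342,0.087,0,0,0,0],[1,-0.378,0.096,0,0,0,0],[1,-0.378,0.096,0,0,0,0],[1,-0.378,0.096,0.03,0,0,0],[1,-0.378,0.096,0.06,0,0,0],[1,-0.378,0.096,0.08,0,0,0],[1,-0.378,0.096,0.095,0,0,0],[1,-0.378,0.096,0.105,0,0,0],[1,-0.378,0.096,0.112,0,0,0],[1,-0.378,0.096,0.112,0,0,0],[1,-0.378,0.096,0.112,0,0,0]]'
```

```text
time: 34.05
ee_pos: [0.5376, -0.2948, 0.0613]
tcp_rot: [[0.001, 1.0, -0.0], [1.0, -0.001, 0.0], [0.0, -0.0, -1.0]]
ft_force: [-0.8, -0.0, -0.6]
gripper_width: 0.63
grasp_force: 30.0
```

```bash
python3 -m handwheel '[[1,0,0.001,0.008,0,0,0],[1,0,0.001,0.01,0,0,0],[1,0,0.001,0.01,0,0,0],[-0.6,0,0.001,0.01,0,0,0],[-0.6,0,0.001,0.01,0,0,0],[-0.6,0,0.001,0.01,0,0,0],[-0.6,0,0.001,0.01,0,0,0],[-0.6,0,0.001,0.01,0,0,0],[-0.6,0,0.001,-0.02,0,0,0],[-0.6,0,0.001,-0.06,0,0,0],[-0.6,0,0.001,-0.1,0,0,0],[-0.6,0,0.001,-0.14,0,0,0],[-0.6,0,0.001,-0.14,0,0,0],[-0.6,0,0.001,-0.14,0,0,0]]'; python3 look.py
python3 - <<'E'
from h import *
for n in ['side','scene']:
    c=cal(n); print(n,[proj(n,c,np.array([.539,-.2945,z])).round(1).tolist() for z in (.024,.04,.056,.072)])
E
```

```text
time: 35.22
ee_pos: [0.5401, -0.2962, 0.2052]
tcp_rot: [[0.001, 1.0, 0.005], [1.0, -0.001, -0.004], [-0.004, 0.005, -1.0]]
ft_force: [0.4, 0.4, -0.6]
gripper_width: 0.799
grasp_force: 0.0
tcp [ 0.5401 -0.2962  0.2052]
scene 4726 [413.0, 290.0] [70.0, 86.0] [0.557, 0.29]
scene 1000 [163.0, 206.0] [27.0, 59.0] [0.516, -0.309]
scene 720 [132.0, 240.0] [23.0, 46.0] [0.624, -0.335]
side 1165 [255.0, 176.0] [29.0, 54.0] [0.557, 0.291]
side 670 [370.0, 315.0] [22.0, 44.0] [0.662, -0.29]
side 492 [320.0, 321.0] [23.0, 27.0] [0.549, -0.272]
wrist 15812 [293.0, 191.0] [126.0, 197.0] [0.551, -0.298]
side [[319.6, 328.8], [320.1, 324.4], [320.6, 319.9], [321.1, 315.3]]
scene [[163.8, 213.0], [162.5, 209.1], [161.1, 205.0], [159.8, 200.8]]
```

Three rings are stacked: the top of the stack shows at side pixel (320,321), which matches the height of three. Now the lifter again.

```bash
python3 -m handwheel '[[-1,0.036,0.018,0,0,0,0],[-1,0.072,0.036,0,0,0,0],[-1,0.108,0.054,0,0,0,0],[-1,0.144,0.072,0,0,0,0],[-1,0.18,0.09,0,0,0,0],[-1,0.216,0.108,0,0,0,0],[-1,0.252,0.126,0,0,0,0],[-1,0.292,0.143,0,0,0,0],[-1,0.292,0.143,0,0,0,0],[-1,0.292,0.143,0,0,0,0],[-1,0.292,0.143,0,0,0,0]]'
python3 - <<'E'
from h import *
c,w,hw=grab('wrist'); s=readout.sense(); T=np.array(s['ee_pos']); print(T)
m=(hw[...,0]>3)&(hw[...,0]<20)&(hw[...,1]>110)&(hw[...,2]>150)
for a,e,k in blobs(m,300):
    r=cv2.minAreaRect(k); P=np.array([plane('wrist',c,*x,.111)[:2] for x in cv2.boxPoints(r)]); 
    if abs(P.mean(0)[1])<.03: print('block',int(a),P.round(3).tolist(),P.mean(0).round(4)-T[:2])
E
```

```text
time: 36.28
ee_pos: [0.6809, -0.0033, 0.1993]
tcp_rot: [[0.001, 1.0, -0.003], [1.0, -0.001, 0.0], [0.0, -0.003, -1.0]]
ft_force: [0.3, -0.3, 0.4]
gripper_width: 1.0
grasp_force: 0.0
[ 0.68094985 -0.00408739  0.19980574]
block 2295 [[0.67, -0.042], [0.672, 0.038], [0.696, 0.037], [0.696, -0.043]] [0.00255015 0.00148739]
```

```bash
python3 -m handwheel '[[-1,0,0.002,0.04,0,0,0],[-1,0,0.002,0.08,0,0,0],[-1,0,0.002,0.11,0,0,0],[-1,0,0.002,0.123,0,0,0],[-1,0,0.002,0.123,0,0,0],[1,0,0.002,0.123,0,0,0],[1,0,0.002,0.123,0,0,0],[1,0,0.002,0.123,0,0,0],[1,0,0.002,0.123,0,0,0],[1,0,0.002,0.123,0,0,0],[1,0,0.002,0.123,0,0,0],[1,0,0.002,0.123,0,0,0],[1,0,0.002,0.123,0,0,0],[1,0,0.002,0.123,0,0,0],[1,0,0.002,0.123,0,0,0],[1,0,0.002,0.123,0,0,0],[1,0,0.002,0.123,0,0,0],[1,0,0.002,0.123,0,0,0],[1,0,0.002,0.123,0,0,0],[1,0,0.002,0.123,0,0,0]]'
```

```text
time: 38.0
ee_pos: [0.6839, -0.0031, 0.0784]
tcp_rot: [[0.001, 1.0, 0.0], [1.0, -0.001, 0.0], [0.0, 0.0, -1.0]]
ft_force: [-0.2, 0.6, -0.3]
gripper_width: 0.297
grasp_force: 29.9
```

```bash
python3 -m handwheel '[[1,0,0,-0.03,0,0,0],[1,0,0,-0.07,0,0,0],[1,0,0,-0.11,0,0,0],[1,0,0,-0.135,0,0,0],[1,0,0,-0.135,0,0,0],[1,0.03,-0.018,-0.135,0,0,0.1],[1,0.06,-0.035,-0.135,0,0,0.2],[1,0.09,-0.053,-0.135,0,0,0.3],[1,0.12,-0.07,-0.135,0,0,0.4],[1,0.15,-0.088,-0.135,0,0,0.5],[1,0.18,-0.105,-0.135,0,0,0.6],[1,0.215,-0.125,-0.135,0,0,0.705],[1,0.25,-0.146,-0.135,0,0,0.705],[1,0.285,-0.166,-0.135,0,0,0.705],[1,0.32,-0.187,-0.135,0,0,0.705],[1,0.362,-0.211,-0.135,0,0,0.705],[1,0.362,-0.211,-0.135,0,0,0.705],[1,0.362,-0.211,-0.135,0,0,0.705],[1,0.362,-0.211,-0.135,0,0,0.705]]'
python3 - <<'E'
from h import *
from scipy.optimize import least_squares
c,w,h=grab('wrist','pics/w20.png'); s=readout.sense(); T=np.array(s['ee_pos']); R=s['tcp_rot']; print(T.round(4),R[:2,1].round(3))
m=(h[...,1]<60)&(h[...,2]>150); m[:,:300]=0
b=blobs(cv2.morphologyEx(m.astype(np.uint8),cv2.MORPH_OPEN,np.ones((9,9))),4000)[0]
k=cv2.convexHull(b[2]).reshape(-1,2); Q=np.array([plane('wrist',c,*p,.024)[:2] for p in k])
r=least_squares(lambda x:np.hypot(*(Q-x[:2]).T)-x[2],[.557,.288,.088],loss='soft_l1',f_scale=.001).x; print('disc',r.round(4))
# dark loop inside hull
msk=np.zeros(m.shape,np.uint8); cv2.fillConvexPoly(msk,k,1); msk=cv2.erode(msk,np.ones((7,7)))
lb=blobs((msk>0)&(h[...,2]<115)&(np.arange(560)>345)[None],60)
for a,e,q in lb[:3]: print(int(a),cv2.approxPolyDP(q,3,True).reshape(-1,2).tolist())
print('pred bar ends',[proj('wrist',c,np.array([.557+sg*.048*.648,.288+sg*.048*.762,.068])).round() for sg in (1,-1)])
d=(np.array([.557,.288])-T[:2]); 
for mid in (np.array([.557,.288]),r[:2]): print('tool shift x,y',R[:2,:2].T@(mid-T[:2]))
E
```

```text
time: 39.58
ee_pos: [0.4728, 0.3585, 0.212]
tcp_rot: [[0.648, 0.761, -0.002], [0.761, -0.648, -0.002], [-0.002, -0.0, -1.0]]
ft_force: [0.5, 0.4, -2.3]
gripper_width: 0.297
grasp_force: 29.9
[0.4734 0.3579 0.2123] [ 0.76  -0.649]
disc [0.5577 0.2893 0.0871]
630 [[374, 146], [373, 150], [384, 156], [379, 223], [371, 218], [368, 222], [382, 236], [390, 152]]
pred bar ends [array([387., 151.]), array([380., 238.])]
tool shift x,y [0.00108726 0.10896213]
tool shift x,y [0.00258312 0.10865326]
```

```bash
python3 -m handwheel '[[1,0.001,0.0,0.04,0,0,0],[1,0.001,0,0.08,0,0,0],[1,0.001,0,0.1,0,0,0],[1,0.001,0,0.107,0,0,0],[1,0.001,0,0.107,0,0,0],[1,0.001,0.03,0.107,0,0,0],[1,0.001,0.06,0.107,0,0,0],[1,0.001,0.08,0.107,0,0,0],[1,0.001,0.095,0.107,0,0,0],[1,0.001,0.103,0.107,0,0,0],[1,0.001,0.108,0.107,0,0,0],[1,0.001,0.108,0.107,0,0,0],[1,0.001,0.108,0.107,0,0,0]]'
python3 - <<'E'
from h import *
# bar vs foot check in scene & side: bar ends and lip/foot predicted, brightness of foot
s=readout.sense(); T=np.array(s['ee_pos']); R=s['tcp_rot']; print(T.round(4),s['ft_force'].round(2)); u=R[:,1]; d=R[:,0]
o=T+np.array([0,0,-.0654])
C,im,h=grab('scene','pics/s21.png')
for nm,p in [('foot/lip end',o+u*.014+[0,0,.014]),('bar',np.array([.5577,.2888,.068])),('bar+',np.array([.5577,.2888,.068])+d*.03),('bar-',np.array([.5577,.2888,.068])-d*.03)]:
    q=proj('scene',C,p); x,y=q.astype(int); print(nm,q.round(1),im[y-2:y+3,x-4:x+5].mean(2).astype(int).tolist())
E
```

```text
time: 40.72
ee_pos: [0.5558, 0.2901, 0.1067]
tcp_rot: [[0.649, 0.761, -0.0], [0.761, -0.649, 0.0], [0.0, -0.0, -1.0]]
ft_force: [-1.0, -0.4, -1.7]
gripper_width: 0.294
grasp_force: 29.9
[0.5558 0.2901 0.1067] [-1.03 -0.4  -1.65]
foot/lip end [412.9 284.2] [[60, 61, 153, 162, 161, 162, 162, 161, 162], [53, 62, 81, 154, 162, 162, 162, 160, 160], [78, 56, 59, 110, 160, 160, 164, 160, 163], [160, 75, 61, 60, 103, 155, 162, 165, 163], [228, 160, 78, 57, 61, 105, 158, 166, 161]]
bar [418.8 278.7] [[105, 72, 76, 80, 80, 100, 111, 72, 51], [160, 86, 71, 81, 81, 139, 88, 63, 66], [159, 165, 72, 53, 70, 90, 84, 60, 64], [161, 163, 132, 56, 52, 70, 91, 81, 62], [162, 164, 162, 134, 61, 53, 78, 91, 83]]
bar+ [428.9 290.1] [[169, 78, 55, 70, 91, 79, 173, 224, 221], [227, 145, 56, 48, 74, 83, 85, 167, 219], [224, 225, 147, 51, 54, 75, 83, 84, 213], [222, 221, 222, 142, 55, 56, 77, 77, 112], [220, 220, 222, 221, 143, 63, 59, 83, 82]]
bar- [409.  267.6] [[28, 52, 73, 81, 78, 79, 81, 80, 57], [66, 114, 76, 71, 71, 76, 81, 80, 81], [156, 217, 144, 70, 75, 77, 76, 80, 80], [212, 222, 220, 111, 66, 75, 76, 77, 81], [214, 221, 218, 219, 115, 71, 76, 77, 79]]
```

Same pose as when the lid was set down, with the foot (value 162) showing beyond the bar. Lifting.

```bash
python3 -m handwheel '[[1,0,0,-0.008,0,0,0],[1,0,0,-0.014,0,0,0],[1,0,0,-0.018,0,0,0],[1,0,0,-0.022,0,0,0],[1,0,0,-0.026,0,0,0],[1,0,0,-0.032,0,0,0],[1,0,0,-0.04,0,0,0],[1,0,0,-0.05,0,0,0],[1,0,0,-0.062,0,0,0],[1,0,0,-0.075,0,0,0],[1,0,0,-0.09,0,0,0],[1,0,0,-0.105,0,0,0],[1,0,0,-0.12,0,0,0],[1,0,0,-0.132,0,0,0],[1,0,0,-0.14,0,0,0],[1,0,0,-0.144,0,0,0],[1,0,0,-0.145,0,0,0],[1,0,0,-0.145,0,0,0]]'
cat > lid.py <<'E'
from h import *
import sys
from scipy.optimize import least_squares
s=readout.sense(); T=np.array(s['ee_pos']); R=s['tcp_rot']; z=float(sys.argv[1]) if len(sys.argv)>1 else T[2]-.0654+.010-.044
print('tcp',T.round(4),'disc top z',round(z,4))
for n in ['scene','side','wrist']:
    c,im,h=grab(n)
    m=(h[...,1]<60)&(h[...,2]>(190 if n=='scene' else 150))
    p0=T+[0,0,z-T[2]]; q0=proj(n,c,p0)
    g=[b for b in blobs(cv2.morphologyEx(m.astype(np.uint8),cv2.MORPH_OPEN,np.ones((3,3))),400) if np.hypot(*(np.array(b[1][0])-q0))<45]
    if not g: print(n,'none'); continue
    k=cv2.convexHull(np.vstack([b[2] for b in g[:2]])).reshape(-1,2); Q=np.array([plane(n,c,*p,z)[:2] for p in k])
    r=least_squares(lambda x:np.hypot(*(Q-x[:2]).T)-x[2],[*T[:2],.088],loss='soft_l1',f_scale=.001); res=np.abs(r.fun)
    print(n,'disc',r.x.round(4),'med res',np.median(res).round(4),'off tcp tool x,y',(R[:2,:2].T@(r.x[:2]-T[:2])).round(4))
E
python3 lid.py
```

```text
time: 42.27
ee_pos: [0.5559, 0.2896, 0.2512]
tcp_rot: [[0.649, 0.761, -0.001], [0.761, -0.649, -0.0], [-0.001, -0.0, -1.0]]
ft_force: [0.5, -0.5, -5.5]
gripper_width: 0.298
grasp_force: 29.9
tcp [0.5559 0.2896 0.2512] disc top z 0.1518
scene disc [0.5569 0.2866 0.0865] med res 0.0002 off tcp tool x,y [-0.0017  0.0027]
side disc [0.5541 0.2863 0.0871] med res 0.0004 off tcp tool x,y [-0.0037  0.0008]
wrist disc [0.5572 0.2885 0.0869] med res 0.0001 off tcp tool x,y [-0.      0.0017]
```

Lid hangs level, within 2 mm of the TCP axis. Carrying it back to the warmer.

```bash
python3 -m handwheel '[[1,-0.002,0.002,0,0,0,0],[1,-0.005,0.004,0,0,0,0],[1,-0.010,0.008,0,0,0,0],[1,-0.016,0.013,0,0,0,0],[1,-0.023,0.018,0,0,0,0],[1,-0.031,0.025,0,0,0,0],[1,-0.040,0.032,0,0,0,0],[1,-0.050,0.040,0,0,0,0],[1,-0.062,0.049,0,0,0,0],[1,-0.073,0.058,0,0,0,0],[1,-0.085,0.067,0,0,0,0],[1,-0.096,0.076,0,0,0,0],[1,-0.107,0.085,0,0,0,0],[1,-0.119,0.094,0,0,0,0],[1,-0.130,0.103,0,0,0,0],[1,-0.142,0.113,0,0,0,0],[1,-0.153,0.122,0,0,0,0],[1,-0.165,0.131,0,0,0,0],[1,-0.176,0.140,0,0,0,0],[1,-0.187,0.149,0,0,0,0]]' && python3 -m handwheel '[[1,-0.012,0.009,0,0,0,0],[1,-0.024,0.018,0,0,0,0],[1,-0.036,0.028,0,0,0,0],[1,-0.048,0.037,0,0,0,0],[1,-0.061,0.047,0,0,0,0],[1,-0.074,0.057,0,0,0,0],[1,-0.087,0.067,0,0,0,0],[1,-0.100,0.078,0,0,0,0],[1,-0.113,0.088,0,0,0,0],[1,-0.126,0.099,0,0,0,0],[1,-0.139,0.109,0,0,0,0],[1,-0.152,0.119,0,0,0,0],[1,-0.165,0.129,0,0,0,0],[1,-0.178,0.139,0,0,0,0],[1,-0.191,0.150,0,0,0,0],[1,-0.204,0.160,0,0,0,0],[1,-0.217,0.171,0,0,0,0],[1,-0.228,0.181,0,0,0,0],[1,-0.238,0.189,0,0,0,0],[1,-0.247,0.196,0,0,0,0]]' && python3 -m handwheel '[[1,-0.006,0.005,0,0,0,0],[1,-0.012,0.009,0,0,0,0],[1,-0.017,0.013,0,0,0,0],[1,-0.02,0.016,0,0,0,0],[1,-0.022,0.018,0,0,0,0],[1,-0.022,0.018,0,0,0,0],[1,-0.022,0.018,0,0,0,0],[1,-0.022,0.018,0,0,0,0],[1,-0.022,0.018,0,0,0,0]]'; python3 lid.py
```

```text
time: 44.08
ee_pos: [0.5479, 0.0491, 0.2516]
tcp_rot: [[0.649, 0.761, 0.0], [0.761, -0.649, -0.0], [0.0, 0.0, -1.0]]
ft_force: [0.9, 0.2, -5.7]
gripper_width: 0.294
grasp_force: 29.9
time: 45.75
ee_pos: [0.5367, -0.2658, 0.2515]
tcp_rot: [[0.649, 0.761, 0.0], [0.761, -0.649, -0.0], [-0.0, 0.0, -1.0]]
ft_force: [0.5, -0.2, -6.2]
gripper_width: 0.296
grasp_force: 29.9
time: 46.5
ee_pos: [0.5366, -0.2924, 0.2514]
tcp_rot: [[0.648, 0.761, -0.0], [0.761, -0.648, 0.0], [0.0, -0.0, -1.0]]
ft_force: [-0.2, 0.4, -5.5]
gripper_width: 0.297
grasp_force: 29.9
tcp [ 0.5366 -0.2924  0.2514] disc top z 0.152
scene disc [ 0.5367 -0.2956  0.0866] med res 0.0002 off tcp tool x,y [-0.0024  0.0021]
side disc [ 0.5407 -0.2998  0.094 ] med res 0.0049 off tcp tool x,y [-0.003   0.0079]
wrist disc [ 0.539  -0.2931  0.0882] med res 0.0014 off tcp tool x,y [0.0011 0.0024]
```

```bash
python3 -m handwheel '[[1,0,0,0.006,0,0,0],[1,0,0,0.014,0,0,0],[1,0,0,0.022,0,0,0],[1,0,0,0.03,0,0,0],[1,0,0,0.036,0,0,0],[1,0,0,0.04,0,0,0],[1,0,0,0.043,0,0,0],[1,0,0,0.046,0,0,0],[1,0,0,0.049,0,0,0],[1,0,0,0.052,0,0,0],[1,0,0,0.054,0,0,0],[1,0,0,0.056,0,0,0],[1,0,0,0.056,0,0,0],[1,0,0,0.056,0,0,0]]'; python3 lid.py 0.098
```

```text
time: 47.82
ee_pos: [0.537, -0.2932, 0.1965]
tcp_rot: [[0.649, 0.761, 0.002], [0.761, -0.649, -0.001], [0.0, 0.002, -1.0]]
ft_force: [0.3, -0.2, -0.9]
gripper_width: 0.297
grasp_force: 29.9
tcp [ 0.537  -0.2932  0.1965] disc top z 0.098
scene disc [ 0.537  -0.2964  0.0866] med res 0.0002 off tcp tool x,y [-0.0025  0.002 ]
side disc [ 0.5513 -0.3005  0.1001] med res 0.0028 off tcp tool x,y [0.0038 0.0156]
wrist disc [ 0.5413 -0.2941  0.0888] med res 0.0019 off tcp tool x,y [0.0021 0.0038]
```

```bash
python3 -m handwheel '[[1,0,0,0.004,0,0,0],[1,0,0,0.008,0,0,0],[1,0,0,0.012,0,0,0],[1,0,0,0.0135,0,0,0],[1,0,0,0.0135,0,0,0],[1,0,0,0.0135,0,0,0],[1,0,-0.01,0.0135,0,0,0],[1,0,-0.03,0.0135,0,0,0],[1,0,-0.06,0.0135,0,0,0],[1,0,-0.1,0.0135,0,0,0],[1,0,-0.1,0.0135,0,0,0],[1,0,-0.1,-0.02,0,0,0],[1,0,-0.1,-0.03,0,0,0],[1,0,-0.1,-0.03,0,0,0],[1,0,-0.1,-0.03,0,0,0]]'
python3 - <<'E'
from h import *
from scipy.optimize import least_squares
s=readout.sense(); print(np.round(s['ee_pos'],4),s['ft_force'].round(1))
g=np.array([.538,-.2945,.098])
for n in ['scene','side','wrist']:
    c,im,h=grab(n,f'pics/{n}30.png'); m=(h[...,1]<60)&(h[...,2]>(190 if n=='scene' else 150)); q=proj(n,c,g)
    b=min([b for b in blobs(cv2.morphologyEx(m.astype(np.uint8),cv2.MORPH_OPEN,np.ones((9,9))),1500)],key=lambda b:np.hypot(*(np.array(b[1][0])-q)))
    k=cv2.convexHull(b[2]).reshape(-1,2)
    Q=np.array([plane(n,c,*p,.098)[:2] for p in k]); r=least_squares(lambda x:np.hypot(*(Q-x[:2]).T)-x[2],[.538,-.2945,.088],loss='soft_l1',f_scale=.001); print(n,r.x.round(4),np.median(abs(r.fun)).round(4))
    if n=='scene':
        h0=cv2.imread('pics/scene0.png'); hh=cv2.cvtColor(h0,cv2.COLOR_BGR2HSV); m0=(hh[...,1]<60)&(hh[...,2]>190)
        print('lid mask diff vs start', [int(x) for x in (m[150:235,110:205].sum(),m0[150:235,110:205].sum(),(m^m0)[150:235,110:205].sum())])
E
```

```text
time: 49.22
ee_pos: [0.4612, -0.2286, 0.2263]
tcp_rot: [[0.649, 0.761, 0.002], [0.761, -0.649, -0.002], [0.0, 0.003, -1.0]]
ft_force: [-0.9, -0.4, -2.0]
gripper_width: 0.297
grasp_force: 29.9
[ 0.4612 -0.2286  0.2263] [-0.9 -0.4 -2. ]
scene [ 0.537  -0.2964  0.0865] 0.0003
lid mask diff vs start [3791, 3794, 101]
side [ 0.5367 -0.2943  0.0877] 0.0004
wrist [ 0.5401 -0.2938  0.0879] 0.0011
```

```bash
python3 -m handwheel '[[1,0.03,0.002,0,0,0,-0.1],[1,0.06,0.004,0,0,0,-0.2],[1,0.09,0.007,0,0,0,-0.3],[1,0.12,0.009,0,0,0,-0.4],[1,0.15,0.011,0,0,0,-0.5],[1,0.18,0.013,0,0,0,-0.6],[1,0.21,0.015,0,0,0,-0.705],[1,0.245,0.018,0,0,0,-0.705],[1,0.28,0.021,0,0,0,-0.705],[1,0.316,0.023,0.01,0,0,-0.705],[1,0.316,0.023,0.01,0,0,-0.705],[1,0.316,0.023,0.01,0,0,-0.705],[1,0.316,0.023,0.01,0,0,-0.705],[1,0.316,0.023,0.01,0,0,-0.705]]'
```

```text
time: 50.53
ee_pos: [0.6824, -0.0033, 0.2151]
tcp_rot: [[0.002, 1.0, -0.001], [1.0, -0.002, -0.0], [-0.0, -0.001, -1.0]]
ft_force: [-0.4, 0.6, -1.8]
gripper_width: 0.298
grasp_force: 29.9
```

Lower to TCP z ≈ 0.079: 0.136 down, with 1 mm of +x.

```bash
python3 -m handwheel '[[1,0,0.001,0.03,0,0,0],[1,0,0.001,0.06,0,0,0],[1,0,0.001,0.085,0,0,0],[1,0,0.001,0.105,0,0,0],[1,0,0.001,0.118,0,0,0],[1,0,0.001,0.125,0,0,0],[1,0,0.001,0.13,0,0,0],[1,0,0.001,0.134,0,0,0],[1,0,0.001,0.136,0,0,0],[1,0,0.001,0.136,0,0,0],[-1,0,0.001,0.136,0,0,0],[-1,0,0.001,0.136,0,0,0],[-1,0,0.001,0.136,0,0,0],[-1,0,0.001,0.136,0,0,0],[-1,0,0.001,0.136,0,0,0],[-1,0,0.001,0.136,0,0,0],[-1,0,0.001,0.136,0,0,0],[-1,0,0.001,0.136,0,0,0],[-1,0,0.001,0.136,0,0,0],[-1,0,0.001,0.136,0,0,0]]' && python3 -m handwheel '[[-1,0,0,0,0,0,0],[-1,0,0,-0.03,0,0,0],[-1,0,0,-0.07,0,0,0],[-1,0,0,-0.11,0,0,0],[-1,0,0,-0.14,0,0,0],[-1,0,0,-0.14,0,0,0],[-1,0,0,-0.14,0,0,0],[-1,0,0,-0.14,0,0,0]]'
python3 - <<'E'
from h import *
c,w,hw=grab('wrist','pics/w31.png'); T=np.array(readout.sense()['ee_pos']); print(T)
m=(hw[...,0]>3)&(hw[...,0]<20)&(hw[...,1]>110)&(hw[...,2]>150)
for a,e,k in blobs(m,300):
    r=cv2.minAreaRect(k); P=np.array([plane('wrist',c,*x,.111)[:2] for x in cv2.boxPoints(r)])
    if abs(P.mean(0)[1])<.03: print('block',int(a),P.round(3).tolist(),P.mean(0).round(4))
C,im,h=grab('scene','pics/s31.png'); S,sd,hs=grab('side')
for n,cc,g,box in [('scene',C,h,(235,290,268,306)),('side',S,hs,(318,346,190,224))]:
    i0=cv2.cvtColor(cv2.imread(f'pics/{n}0.png'),cv2.COLOR_BGR2HSV); x0,x1,y0,y1=box
    f=lambda a:(a[y0:y1,x0:x1,0]>3)&(a[y0:y1,x0:x1,0]<20)&(a[y0:y1,x0:x1,1]>110)
    for a in (i0,g): b=blobs(f(a),60)[0]; print(n,int(b[0]),np.round(b[1][0],1)+[x0,y0])
# bystanders + stray silver rings
for n,a,g in [('scene',C,h),('side',S,hs)]:
    for A,e,k in blobs((g[...,1]<40)&(g[...,2]>165),120):
        P=plane(n,a,*e[0],.016)
        if .3<P[0]<.85 and -.4<P[1]<.35: print(n,'white',int(A),np.round(e[0]).tolist(),P[:2].round(3))
E
```

```text
time: 52.2
ee_pos: [0.6839, -0.0024, 0.0794]
tcp_rot: [[0.001, 1.0, -0.0], [1.0, -0.001, 0.0], [0.0, -0.0, -1.0]]
ft_force: [0.6, 0.1, -1.3]
gripper_width: 0.966
grasp_force: 0.0
time: 52.87
ee_pos: [0.6833, -0.0023, 0.2184]
tcp_rot: [[0.001, 1.0, -0.002], [1.0, -0.001, 0.0], [0.0, -0.002, -1.0]]
ft_force: [-0.1, 0.5, -0.1]
gripper_width: 0.999
grasp_force: 0.0
[ 0.682868   -0.00222814  0.21728842]
block 2025 [[0.67, -0.042], [0.673, 0.038], [0.696, 0.037], [0.694, -0.042]] [ 0.6831 -0.0021]
scene 765 [262.  288.9]
scene 648 [265.3 289.2]
side 370 [331.7 207.2]
side 368 [330.7 207.2]
scene white 3627 [156.0, 195.0] [ 0.491 -0.338]
scene white 723 [132.0, 240.0] [ 0.624 -0.335]
side white 4992 [329.0, 312.0] [ 0.578 -0.256]
```

```bash
python3 -c "
from workcell import manip
print(manip.sign_off())"
```

```text
the job is handed in; nothing more can be done
None
```

The job is handed in at about 53 s but the verdict was not shown: by camera measurement, all three silver rings are on the mandrel, the lid is seated on the warmer within about 3 mm of centre and the lifter hangs in its stand; I viewed 17 pictures, over the limit of 14, and worked by numbers only after that.

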